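# Put away the silver scrap: tip the nuggets into the pot and snap its lid on

### The arm

A 6-joint arm with a two-finger parallel gripper is mounted at the origin on a cart in front of the work surface, level with it; the furniture and walls round the work are solid. World frame = base frame: x ahead of the robot, y to its left, z up, the work surface at z = 0. Lengths are in m, angles in degrees, forces in N, time in s.
With the tool pointing down it reaches from about 0.25 to 0.725 m from the base axis. Payload 9.7 kg.
Tool frame: the origin (TCP) lies midway between the tips of the shut fingers; the grasp point (between the pads) lies 19 mm behind it (bot.grasp_offset is the distance from the TCP to the grasp point, in m); z points along the fingers, x is the direction in which the jaws open and shut, and the axes are right-handed (so a half turn about z gives the same grasp; the last joint's range is limited). The gripper opens to 85 mm and grips with 20 to 120 N. Pads are 22 mm wide; open, the fingers measure 114 mm over their backs; the gripper's body (76 mm by 85 mm) begins 54 mm behind the grasp point. The pads swing forward as they close: fully open they stand 13 mm farther back than shut.
Start: joints at [-70.588, 4.979, 10.078, 95.1, 0, 90], TCP at [0.183, -0.519, 0.209] pointing down, gripper open.
Joint ranges: [-179.16, 179.16], [-48.56, 103.87], [-65.8, 70.77], [-126.05, 130.52], [-82.76, 87.17], [-180, 180]. Speed limits (degrees/s): [127.2, 127.2, 147.25, 180, 180, 180].

### API

Orientations are given as [roll, pitch, yaw] about the fixed x, y, z axes, in that order (R = Rz(yaw) Ry(pitch) Rx(roll)).
In Python, from workcell import bot gives the robot as it stands.
- The arm moves only by the tool send_rows, never from a script. Its argument "targets" is a list of rows, each a list of 5 numbers: the closure, from 0 (fully open) to 1 (shut), then the shift along the world's x, y, z in mm, then the turn about the world's z in degrees. A call has 1 to 10 rows; each row is the pose to reach, as a shift and turn from the pose commanded when the call began; what a row does not reach only later rows make up. A row lasts 1/8 s, in which the tool goes at most 62.5 mm and 10.7 degrees, less where a joint would pass 70% of its speed; a pose out of reach is approached as far as the arm can. A call with a gripper value outside its range is refused whole. The fingers move at their own pace and stop on an object; "squeeze" is the grip in N (left out, the last holds). Time passes only in rows, so rows that repeat a pose let the fingers close. It gives the time, the measured TCP pose, the force and the opening at its end, in the units of the state.
- bot.get_obs(): the state, without advancing time (a new reading comes with each control period).
- bot.camera(name): name is "scene" or "top" or "wrist"; returns a dict with "pixels" (384x512x3 uint8, red, green, blue), "intrinsics" (3x3 intrinsics, pixels), "view" (4x4, takes a point from world to camera coordinates); the wrist camera has in their place "mount" (4x4, takes a point from camera to tool coordinates, whose origin is the TCP and whose axes are the tool frame's). Camera axes: x right, y down, z forward; pixel columns grow to the right and rows downward; lengths in m; the calibration is good to about 2 mm. A picture is of the moment at which its call begins: read the wrist's pose just before it. There is no depth.
- bot.job_done(): hands the job in, once; it reports no verdict.
The state is a dict: "time": time; "q": joint angles; "qd": joint speeds; "joint_efforts": joint torques, N m; "ee_pos": TCP position; "tcp_rot": TCP orientation; "wrist_force": force on the tool from outside, world axes, zero at the start; "torque": the same for the moment, N m; "opening": finger opening in m.
Only numpy, scipy, OpenCV 4.12 (cv2) and the standard library are available. Lean on these libraries where they do the work, as an engineer would, in place of code of your own. Each camera call takes 0.05 s, during which the arm holds its last target.

### The job

Tip the five silver nuggets out of the steel scoop into the open aluminium pot and lay the empty scoop back down flat on the board. Then press the pot's lid onto its neck until it clicks and sits fully home, and keep pressing: finish with the gripper still pushing the lid firmly down, with the pot standing upright on the board. Leave the other things on the board where they are.

Things in the scene. Friction and masses are not known exactly. Their poses are not given: they have to be found in the camera images.
- pot: Turned aluminium pot standing loose and open on the board, 0.5 kg. Origin at the centre of its underside, z up. Body 68 mm diameter up to a flat shoulder at z = 40 mm, then a neck of 52 mm diameter up to the rim at z = 58 mm; bore 43 mm diameter down to the floor at z = 5 mm. Four 7 mm steel spring balls stand 3.6 mm out of the neck at z = 50 mm: the lid's snap catch.
- pot_mouth (a point): Centre of the pot's open mouth, level with its rim, 58 mm above its underside.
- lid: Aluminium snap lid, loose on the board, knob up, 64 mm diameter, 42.5 mm high, 90 g. Origin at the centre of its skirt's lower edge, z up. Skirt 14.5 mm deep inside, inner radius 27.3 mm at the bead round its lower edge, 30.3 mm above; flat top at z = 18.5 mm; knurled grip knob of 22 mm diameter from there to z = 42.5 mm. Fits at any turn.
- lid_knob (a point): Centre of the top face of the lid's knob. Put centred on the neck the lid first rests on the balls (knob top 95 mm above the pot's underside); pushed straight down with some 10 to 20 N its bead snaps past the balls, the force drops, and it stops on the rim, home: skirt edge 43 to 44 mm and knob top 86 mm above the pot's underside.
- scoop: Sheet-steel sorting scoop, loose on the board, 0.14 kg. Origin on its underside; x axis points from lip to handle. Flat tray from the open lip at x = -40 mm (34 mm wide) to the back wall at x = 30 mm (56 mm wide), floor 2 mm thick, walls to 16 mm high, none at the lip. Pieces in it begin to slide when it is tipped 25 to 38 degrees, lip down.
- scoop_grip (a point): Where to grasp across the scoop's wooden handle: on its centre line, 66 mm from the scoop's origin, 30 mm above its underside. The handle is a straight bar 13 mm wide and 11 mm high along the scoop's x axis, from x = 46 to 114 mm.
- scoop_lip (a point): Middle of the scoop's pouring lip, on its floor's upper face (x = -40 mm, 2 mm above the underside).
- nugget0: Irregular silver nugget, about 12 to 13 mm across, 12 g, lying in the scoop; origin at its middle.
- nugget1: As nugget0.
- nugget2: As nugget0.
- nugget3: As nugget0.
- nugget4: As nugget0.
- pliers_green: Bystander: small pliers with green grips, 140 x 47 x 11 mm, lying at the back of the board; origin at the centre of the underside.
- tweezers_board: Bystander: steel tweezers, 130 x 15 x 8 mm, lying at the back of the board; origin at the centre of the underside.
- burnisher: Bystander: burnisher with a wooden handle, 118 x 17 x 17 mm, lying along the right edge of the board; origin at the centre of the underside.
- snap_ring: Bystander: small zinc cap, 28 mm diameter, 9 mm high, at the left edge of the board (not the pot's lid); origin at the centre of the underside.
- loupe: Bystander: closed round loupe, 31 mm diameter, 19 mm high, at the front right corner of the board; origin at the centre of the underside.
- ring_box: Bystander: small flocked ring box, 40 x 46 x 32 mm, at the left edge of the board; origin at the centre of the underside.
Not all that is in view belongs to the job. What is shaped like the lid but red is not meant.

How it is judged:
By the outcome, as a careful person would: the job done as asked, in the order asked, and still so for the second after the job is handed in, while the arm keeps its last pose, push and grip.
It also fails if it takes over 61 s, if anything falls off the work surface, if the arm or the gripper's body presses on something with over 40 N, if the wrist force passes 120 N, or if a joint passes its speed limit or range.

## Working session

There is one attempt and no reset: what is moved stays moved. The work goes in short steps, Python scripts to look and compute and a tool call to move; the robot and the scene stay as the last step left them, time stands still between calls to the robot, and variables do not carry over. Pictures are saved under pics/ and viewed, and the job is handed in when it is done.

Besides the shell and the picture viewer there is one more tool, called by a JSON object that holds its "api" and its "payload", one argument or row to a line. send_rows: Moves the arm, as the interface text tells. Its arguments: {"type":"object","properties":{"targets":{"type":"array","items":{"type":"array","items":{"type":"number"}}},"squeeze":{"type":"number"}},"required":["targets"]}

```bash
ls; mkdir -p pics; python3 - <<'E'
from workcell import bot
import cv2
print([a for a in dir(bot) if a[0]!='_'])
print(bot.get_obs(), bot.grasp_offset)
for n in ("scene","top","wrist"):
    c=bot.camera(n); cv2.imwrite(f"pics/a_{n}.png",c["pixels"][:,:,::-1]); print(n,c["intrinsics"].tolist(),c.get("view",c.get("mount")).round(4).tolist())
E
```

```text
pics
['PlanningError', 'camera', 'get_obs', 'grasp_offset', 'job_done']
{'time': 0.0, 'q': array([-7.05881223e+01,  5.01096608e+00,  1.00341571e+01,  9.51006343e+01,
        1.43287469e-03,  9.00016931e+01]), 'qd': array([ 0.16151799, -0.09340018,  0.03504994, -0.00464673,  0.06268525,
        0.02947907]), 'joint_efforts': array([ 6.90247271e-04, -5.20397723e+01,  4.64793169e+01,  1.65700726e-02,
        1.02415851e-05,  1.30450258e-05]), 'ee_pos': array([ 0.1827139 , -0.51847802,  0.20848173]), 'tcp_rot': array([-1.79998569e+02,  7.74433502e-02, -7.05898154e+01]), 'wrist_force': array([-0.13624856,  0.09751092,  0.82831238]), 'torque': array([-0.01730403,  0.05161136, -0.0441895 ]), 'opening': 0.08572014555428695} 0.0187
scene [[463.5788368164142, 0.0, 264.5497020078279], [0.0, 463.5788368164142, 193.04691319402187], [0.0, 0.0, 1.0]] [[-0.8515, -0.5244, -0.0021, 0.4335], [-0.2547, 0.4171, -0.8725, 0.1854], [0.4583, -0.7424, -0.4887, 0.8857], [0.0, 0.0, 0.0, 1.0]]
top [[423.2899596852622, 0.0, 251.8753962378131], [0.0, 423.2899596852622, 192.33595276146968], [0.0, 0.0, 1.0]] [[-0.0221, -0.9997, 0.0057, -0.0117], [-0.9986, 0.0218, -0.0474, 0.5108], [0.0473, -0.0067, -0.9989, 0.9492], [0.0, 0.0, 0.0, 1.0]]
wrist [[316.687360009228, 0.0, 254.2271672285541], [0.0, 316.687360009228, 189.8428827558024], [0.0, 0.0, 1.0]] [[1.0, 0.0012, -0.0002, -0.0002], [-0.0011, 0.9613, 0.2754, -0.0697], [0.0005, -0.2754, 0.9613, -0.1645], [0.0, 0.0, 0.0, 1.0]]
```

View pics/a_top.png

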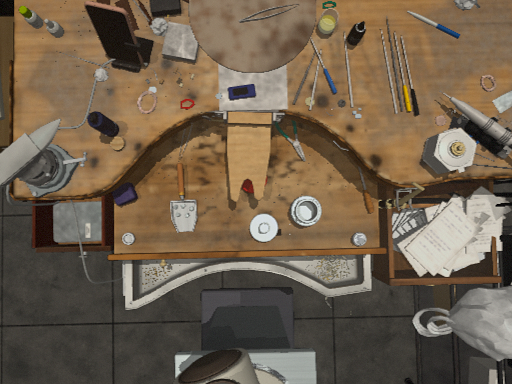

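View pics/a_scene.png

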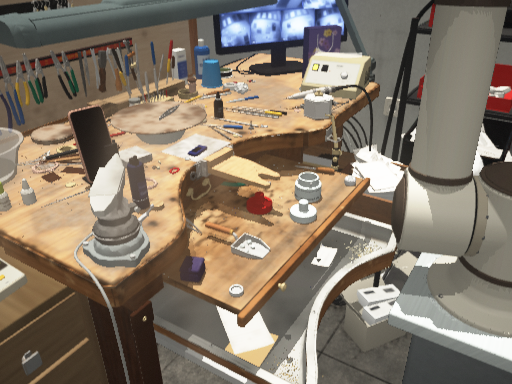

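View pics/a_wrist.png

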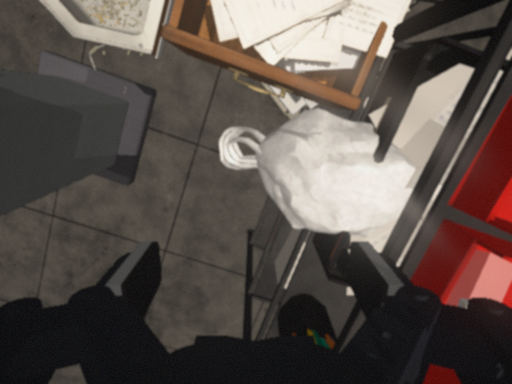

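```bash
python3 - <<'E'
import cv2
a=cv2.imread("pics/a_top.png")
cv2.imwrite("pics/a_topz.png",cv2.resize(a[110:265,105:395],None,fx=2.7,fy=2.7,interpolation=cv2.INTER_CUBIC))
a=cv2.imread("pics/a_scene.png")
cv2.imwrite("pics/a_scz.png",cv2.resize(a[140:310,160:380],None,fx=3.5,fy=3.5,interpolation=cv2.INTER_CUBIC))
E
```

```text
(no output)
```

View pics/a_topz.png

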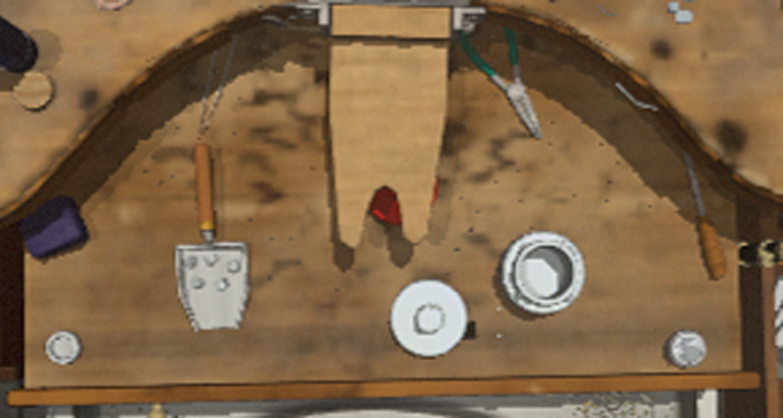

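View pics/a_scz.png

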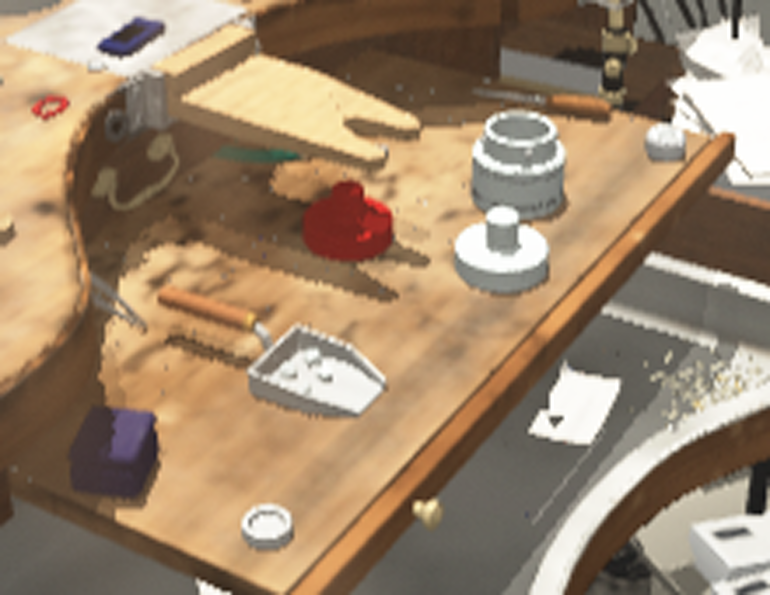

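```bash
cat > h.py <<'E'
import numpy as np, cv2
from workcell import bot
from scipy.spatial.transform import Rotation as R
def cam(n):
    o=bot.get_obs(); c=bot.camera(n); K=np.array(c["intrinsics"])
    if n=="wrist":
        T=np.eye(4);T[:3,:3]=R.from_euler("xyz",o["tcp_rot"],degrees=True).as_matrix();T[:3,3]=o["ee_pos"]
        V=np.linalg.inv(T@np.array(c["mount"]))
    else: V=np.array(c["view"])
    return np.ascontiguousarray(c["pixels"][:,:,::-1]),K,V
def ray(K,V,px,z):
    px=np.atleast_2d(np.asarray(px,float)); d=np.c_[(px-[K[0,2],K[1,2]])/[K[0,0],K[1,1]],np.ones(len(px))]
    Rt=V[:3,:3].T; C=-Rt@V[:3,3]; D=d@Rt.T
    return C+D*((z-C[2])/D[:,2])[:,None]
def proj(K,V,p):
    p=np.atleast_2d(p); q=(p@V[:3,:3].T+V[:3,3])@K.T
    return q[:,:2]/q[:,2:]
E
python3 - <<'E'
from h import *
im,K,V=cam("top")
hsv=cv2.cvtColor(im,cv2.COLOR_BGR2HSV)
m=((hsv[...,1]<45)&(hsv[...,2]>90)).astype(np.uint8)
m[:110]=0;m[248:]=0;m[:,:110]=0;m[:,380:]=0
n,l,s,c=cv2.connectedComponentsWithStats(m)
for i in range(1,n):
    if s[i,4]>40:
        cs,_=cv2.findContours((l==i).astype(np.uint8),cv2.RETR_EXTERNAL,cv2.CHAIN_APPROX_NONE)
        (x,y),r=cv2.minEnclosingCircle(cs[0]); print(s[i],c[i].round(1),(round(x,1),round(y,1),round(r,1)), ray(K,V,[x,y],0.03).round(3))
h=((hsv[...,0]<16)&(hsv[...,1]>130)&(hsv[...,2]>90)).astype(np.uint8)
h[:160]=0;h[200:]=0;h[:,:172]=0;h[:,195:]=0
ys,xs=np.nonzero(h);print(len(xs),xs.min(),xs.max(),ys.min(),ys.max())
print("handle line ends", ray(K,V,[[xs[ys<ys.min()+4].mean(),ys.min()],[xs[ys>ys.max()-4].mean(),ys.max()]],.03).round(4))
z=lambda u,v:(u/2.7+105-.3,v/2.7+110-.3)
print("lip corners",ray(K,V,[z(193,328),z(238,328)],.016).round(4),"back",ray(K,V,[z(176,247),z(248,243)],.016).round(4))
print("pot bore",ray(K,V,z(543,272),.058).round(4),"body",ray(K,V,z(543,273),.04).round(4))
print("lid top",ray(K,V,z(428.5,318),.0185).round(4),"knob",ray(K,V,z(429.5,319),.0425).round(4))
print("peg tips at z .06",ray(K,V,[z(343,242),z(400,240),z(330,40),z(450,40)],.07).round(3))
E
```

```text
[212 110  73  12 206] [251.9 112.9] (248.0, 112.5, 36.0) [[ 0.689 -0.018  0.03 ]]
[352 111   9   8  42] [356.4 114.6] (356.0, 114.0, 5.0) [[ 0.681 -0.261  0.03 ]]
[287 138  18  23 120] [297.4 147.7] (295.5, 149.0, 13.9) [[ 0.605 -0.123  0.03 ]]
[170 195  27  38 765] [183.5 214.4] (183.3, 214.0, 19.1) [[0.465 0.13  0.03 ]]
[291 196  31  30 685] [305.3 210.6] (305.8, 210.3, 15.7) [[ 0.467 -0.142  0.03 ]]
[250 213  28  29 646] [263.4 227.3] (263.4, 227.3, 14.4) [[ 0.431 -0.047  0.03 ]]
[122 233  13  12 122] [127.8 238.3] (127.9, 238.1, 6.2) [[0.414 0.254 0.03 ]]
[353 232  14  14 152] [359.2 238.6] (359.2, 238.5, 6.9) [[ 0.402 -0.259  0.03 ]]
459 172 194 160 199
handle line ends [[0.5852 0.1258 0.03  ]
 [0.4981 0.1316 0.03  ]]
lip corners [[0.4264 0.1493 0.016 ]
 [0.4256 0.1118 0.016 ]] back [[0.4943 0.1626 0.016 ]
 [0.4963 0.1024 0.016 ]]
pot bore [[ 0.4665 -0.1382  0.058 ]] body [[ 0.4658 -0.1406  0.04  ]]
lid top [[ 0.4305 -0.0471  0.0185]] knob [[ 0.4305 -0.0471  0.0425]]
peg tips at z .06 [[ 0.494  0.021  0.07 ]
 [ 0.494 -0.024  0.07 ]
 [ 0.655  0.028  0.07 ]
 [ 0.653 -0.068  0.07 ]]
```

```bash
python3 - <<'E'
from h import *
from scipy.optimize import least_squares
t=cam("top");s=cam("scene")
z=lambda u,v:np.array((u/2.7+105-.3,v/2.7+110-.3)); y=lambda u,v:np.array((u/3.5+160-.35,v/3.5+140-.35))
def tri(a,b):
    f=lambda p:np.r_[(proj(t[1],t[2],p)-a).ravel(),(proj(s[1],s[2],p)-b).ravel()]
    r=least_squares(f,[.5,0,.05]); return r.x.round(4),r.fun.round(1)
print("peg L tip",tri(z(343,245),y(375,158)))
print("peg R tip",tri(z(415,240),y(410,122)))
print("pot rim ctr",tri(z(543,271),y(521,128)))
print("knob top",tri(z(429.5,319),y(502,216)))
print("handle end",tri(z(204,146),y(160,293)))
print("handle front",tri(z(209,230),y(250,320)))
print("bench edge right", tri(z(690,160),y(600,90)))
E
```

```text
peg L tip (array([0.4906, 0.0196, 0.1   ]), array([-0. , -0.1,  0.1,  0. ]))
peg R tip (array([ 0.4943, -0.0348,  0.1014]), array([-0.4, -0.6,  0.8,  0. ]))
pot rim ctr (array([ 0.4661, -0.1388,  0.0588]), array([ 0.3,  0.6, -0.8,  0. ]))
knob top (array([ 0.4306, -0.047 ,  0.0417]), array([-0. , -0.1,  0.1, -0. ]))
handle end (array([0.5781, 0.1364, 0.0311]), array([-0.4, -0.6,  0.7,  0.1]))
handle front (array([0.5092, 0.1334, 0.0329]), array([-0.6, -0.9,  1.1,  0.1]))
bench edge right (array([ 0.5271, -0.2874,  0.0109]), array([  7.4,  13.6, -19.5,   0.5]))
```

{"api": "send_rows", "payload": {
  "targets": [
    [0,40,70,0,-5],
    [0,80,140,0,-12],
    [0,120,210,0,-19.4],
    [0,160,280,0,-19.4],
    [0,200,350,0,-19.4],
    [0,230,420,0,-19.4],
    [0,250,480,0,-19.4],
    [0,270,530,0,-19.4],
    [0,285,580,0,-19.4],
    [0,290,630,0,-19.4]
  ]
}}

```text
time: 1.55
ee_pos: [0.455, 0.0216, 0.2092]
tcp_rot: [-180.0, 1.0, -88.0]
wrist_force: [0.5, 0.2, -0.1]
opening: 0.0852
```

{"api": "send_rows", "payload": {
  "targets": [
    [0,30,12,0,2.5],
    [0,60,23,0,2.5],
    [0,60,23,-20,2.5],
    [0,60,23,-40,2.5],
    [0,60,23,-60,2.5],
    [0,60,23,-60,2.5]
  ]
}}

```text
time: 2.3
ee_pos: [0.5138, 0.0418, 0.1478]
tcp_rot: [179.8, 1.0, -85.8]
wrist_force: [0.2, 0.7, 0.4]
opening: 0.0855
```

```bash
python3 - <<'E'
from h import *
o=bot.get_obs();print(o["ee_pos"].round(4),o["tcp_rot"].round(2),o["q"].round(1))
im,K,V=cam("wrist")
for p in ([.5092,.1334,.033],[.5781,.1364,.033],[.463,.1315,.0],[.533,.1344,.036]):
    u=proj(K,V,np.array(p))[0]; print(u.round(0)); cv2.drawMarker(im,tuple(int(x) for x in u),(0,0,255),0,8)
cv2.imwrite("pics/b_wrist.png",im)
E
```

```text
[0.5138 0.0418 0.1478] [179.84   1.01 -85.76] [  4.   -0.4  -2.3  88.3   1.  179.8]
[156. 176.]
[152.  97.]
[168. 211.]
[154. 150.]
```

View pics/b_wrist.png

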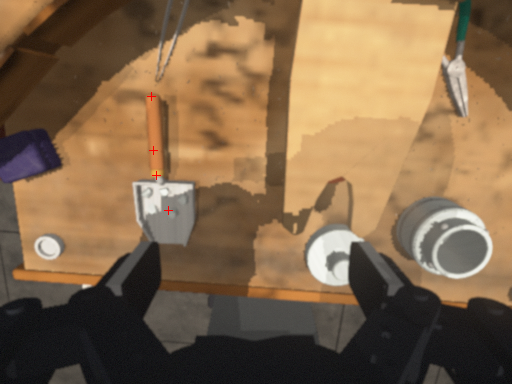

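{"api": "send_rows", "payload": {
  "targets": [
    [0,0,0,0,10],
    [0,0,0,0,20],
    [0,0,0,0,30],
    [0,0,0,0,40],
    [0,0,0,0,50],
    [0,0,0,0,60],
    [0,0,0,0,70],
    [0,0,0,0,80],
    [0,0,0,0,90],
    [0,0,0,0,100]
  ]
}}

```text
time: 3.6
ee_pos: [0.5151, 0.0418, 0.1506]
tcp_rot: [180.0, 0.9, 14.6]
wrist_force: [0.6, 0.5, -0.1]
opening: 0.0856
```

{"api": "send_rows", "payload": {
  "targets": [
    [0,0,0,0,10],
    [0,0,0,0,20],
    [0,0,0,0,30],
    [0,0,0,0,40],
    [0,0,0,0,50],
    [0,0,0,0,60],
    [0,0,0,0,70],
    [0,0,0,0,80],
    [0,0,0,0,80],
    [0,0,0,0,80]
  ]
}}

```text
time: 4.85
ee_pos: [0.5149, 0.0418, 0.1499]
tcp_rot: [179.9, 1.0, 94.0]
wrist_force: [-0.1, 0.3, 0.4]
opening: 0.0856
```

```bash
python3 - <<'E'
from h import *
o=bot.get_obs();print(o["ee_pos"].round(4),o["tcp_rot"].round(2),o["q"].round(1))
im,K,V=cam("wrist")
for p in ([.5092,.1334,.033],[.5781,.1364,.033],[.463,.1315,.0],[.533,.1344,.036]):
    u=proj(K,V,np.array(p))[0]; print(u.round(0)); cv2.drawMarker(im,tuple(int(x) for x in u),(0,0,255),0,8)
cv2.imwrite("pics/c_wrist.png",im)
E
```

```text
[0.5149 0.0418 0.1499] [179.93   1.01  94.02] [ 5.2 -0.5 -2.1 88.3 -1.   1.2]
[357. 180.]
[348. 249.]
[352. 126.]
[355. 206.]
```

View pics/c_wrist.png

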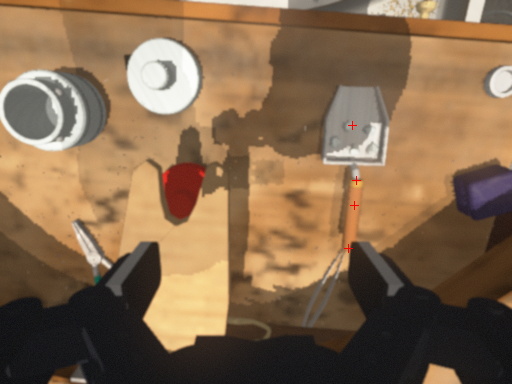

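{"api": "send_rows", "payload": {
  "targets": [
    [0,9,46,0,-1],
    [0,18,92.5,0,-1.5],
    [0,18,92.5,-30,-1.5],
    [0,18,92.5,-60,-1.5],
    [0,18,92.5,-60,-1.5],
    [0,18,92.5,-60,-1.5]
  ]
}}

```text
time: 5.65
ee_pos: [0.5331, 0.1343, 0.0905]
tcp_rot: [179.9, 1.0, 92.7]
wrist_force: [0.9, -0.4, 0.4]
opening: 0.0852
```

```bash
python3 - <<'E'
from h import *
o=bot.get_obs();print(o["ee_pos"].round(4),o["tcp_rot"].round(2),o["q"].round(1))
im,K,V=cam("wrist")
for p in ([.5092,.1334,.033],[.5781,.1364,.033],[.463,.1315,.0],[.533,.1344,.036]):
    u=proj(K,V,np.array(p))[0]; print(u.round(0)); cv2.drawMarker(im,tuple(int(x) for x in u),(0,0,255),0,8)
cv2.imwrite("pics/d_wrist.png",im)
E
```

```text
[0.5331 0.1343 0.0905] [179.92   1.    92.67] [14.7  4.4 -3.7 82.1 -1.  12. ]
[256. 166.]
[255. 254.]
[257.  99.]
[255. 199.]
```

View pics/d_wrist.png

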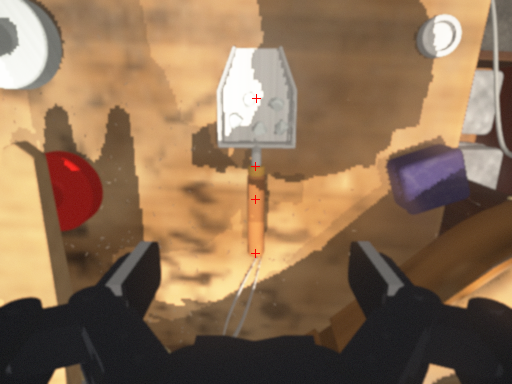

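{"api": "send_rows", "payload": {
  "squeeze": 60,
  "targets": [
    [0,0,0,-40,0],
    [0,0,0,-78,0],
    [0,0,0,-78,0],
    [1,0,0,-78,0],
    [1,0,0,-78,0],
    [1,0,0,-78,0],
    [1,0,0,-78,0],
    [1,0,0,-78,0],
    [1,0,0,-78,0]
  ]
}}

```text
time: 6.82
ee_pos: [0.5331, 0.1344, 0.0117]
tcp_rot: [179.9, 1.0, 92.7]
wrist_force: [0.6, -0.1, 2.2]
opening: 0.0092
```

{"api": "send_rows", "payload": {
  "targets": [
    [1,0,0,0,0],
    [1,0,0,0,0]
  ]
}}

```text
time: 7.08
ee_pos: [0.5332, 0.1344, 0.0116]
tcp_rot: [179.9, 1.0, 92.7]
wrist_force: [3.4, 0.8, 4.1]
opening: 0.0091
```

```bash
python3 - <<'E'
from h import *
o=bot.get_obs();print(o["opening"],o["ee_pos"].round(4),o["wrist_force"].round(2))
im,K,V=cam("wrist");cv2.imwrite("pics/e_wrist.png",im)
E
```

```text
0.00911561682924278 [0.5332 0.1344 0.0116] [3.36 0.76 4.07]
```

View pics/e_wrist.png

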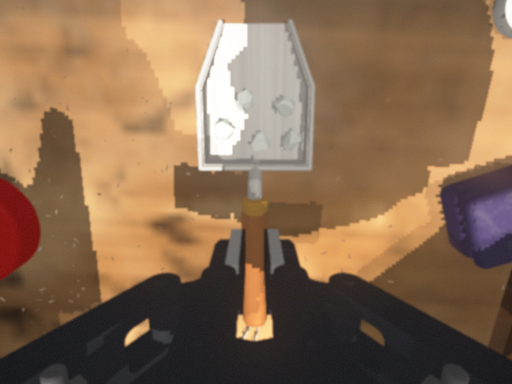

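{"api": "send_rows", "payload": {
  "squeeze": 100,
  "targets": [
    [1,0,0,0,0],
    [1,0,0,4,0],
    [1,0,0,10,0],
    [1,0,0,20,0],
    [1,0,0,20,0],
    [1,0,0,20,0]
  ]
}}

```text
time: 7.88
ee_pos: [0.5326, 0.1343, 0.0311]
tcp_rot: [180.0, 1.0, 92.7]
wrist_force: [-0.1, 0.4, -1.8]
opening: 0.0058
```

```bash
python3 - <<'E'
from h import *
o=bot.get_obs();print(o["opening"],o["ee_pos"].round(4),o["wrist_force"].round(2),o["torque"].round(3))
im,K,V=cam("scene");cv2.imwrite("pics/f_s.png",cv2.resize(im[120:310,150:400],None,fx=3,fy=3,interpolation=cv2.INTER_CUBIC))
E
```

```text
0.005760954664993359 [0.5326 0.1343 0.0311] [-0.15  0.36 -1.79] [ 0.011 -0.087  0.015]
```

View pics/f_s.png

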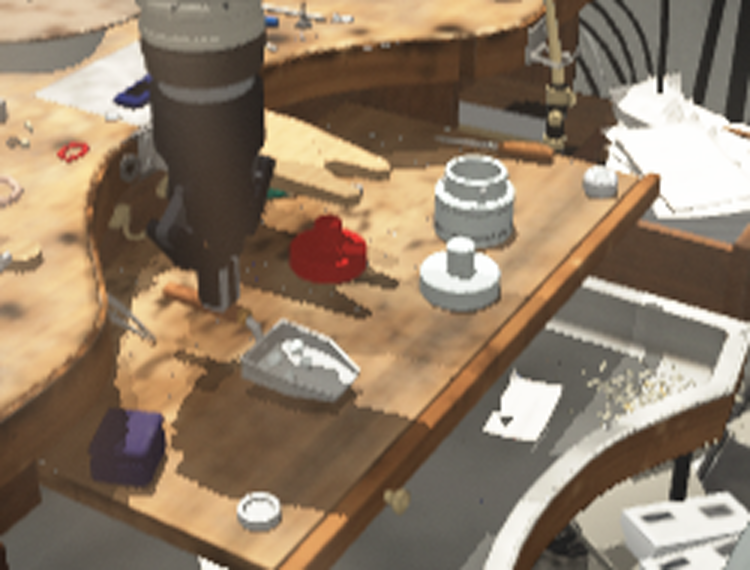

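{"api": "send_rows", "payload": {
  "targets": [
    [1,0,0,15,0],
    [1,0,0,40,0],
    [1,0,0,65,0],
    [1,0,0,90,0],
    [1,0,0,115,0],
    [1,0,0,130,0],
    [1,0,-10,130,0],
    [1,3,-30,130,0],
    [1,8,-55,130,0],
    [1,12,-80,130,0]
  ]
}}

```text
time: 9.18
ee_pos: [0.5443, 0.0522, 0.1599]
tcp_rot: [-179.9, 1.0, 92.7]
wrist_force: [0.3, 0.2, -1.5]
opening: 0.0055
```

{"api": "send_rows", "payload": {
  "targets": [
    [1,4,-25,0,0],
    [1,8,-50,0,0],
    [1,14,-75,0,-1],
    [1,20,-100,0,-2],
    [1,25,-125,0,-2.5],
    [1,29,-150,0,-2.5],
    [1,31,-170,0,-2.5],
    [1,31,-185,0,-2.5],
    [1,31,-193,0,-2.5],
    [1,31,-193,0,-2.5]
  ]
}}

```text
time: 10.42
ee_pos: [0.5755, -0.139, 0.1611]
tcp_rot: [180.0, 1.0, 90.2]
wrist_force: [-0.3, -0.1, -2.1]
opening: 0.0058
```

```bash
python3 - <<'E'
from h import *
o=bot.get_obs();print(o["opening"],o["ee_pos"].round(4),o["tcp_rot"].round(2),o["wrist_force"].round(2),o["torque"].round(3))
im,K,V=cam("scene");cv2.imwrite("pics/g_s.png",cv2.resize(im[90:260,230:400],None,fx=3.5,fy=3.5,interpolation=cv2.INTER_CUBIC))
im,K,V=cam("wrist");cv2.imwrite("pics/g_w.png",im)
E
```

```text
0.0057954407309441305 [ 0.5755 -0.139   0.1611] [179.99   1.01  90.21] [-0.31 -0.15 -2.08] [ 0.055 -0.031  0.06 ]
```

View pics/g_s.png

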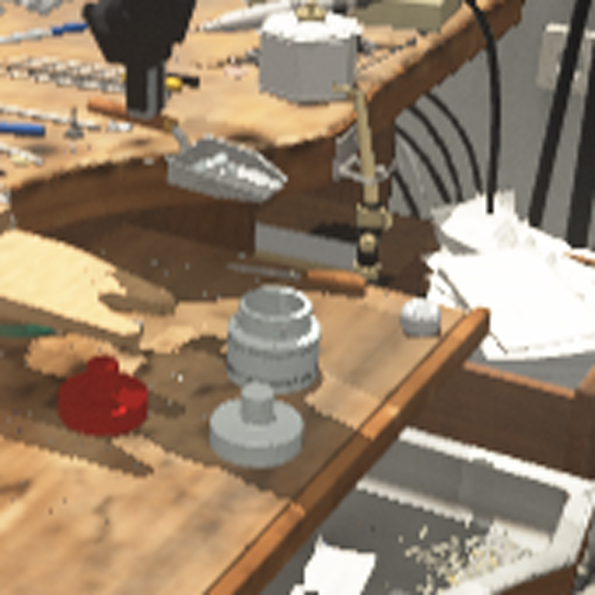

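View pics/g_w.png

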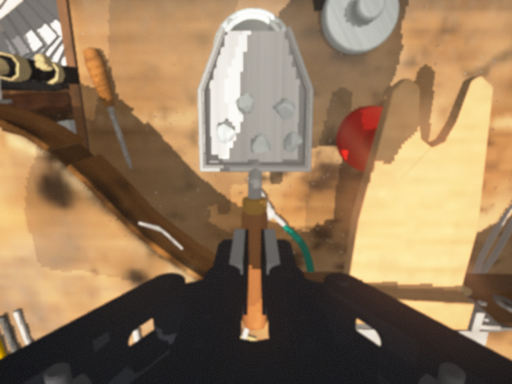

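```bash
python3 - <<'E'
from h import *
im,K,V=cam("wrist")
cv2.imwrite("pics/g_wz.png",cv2.resize(im[0:60,190:330],None,fx=5,fy=5,interpolation=cv2.INTER_CUBIC))
print(ray(K,V,[[251,10]],.058),ray(K,V,[[235,30],[284,30]],.132))
print(proj(K,V,np.array([[.466,-.139,.058],[.4655,-.139,.132],[.466+.026,-.139,.058],[.466-.026,-.139,.058],[.466,-.165,.058],[.466,-.113,.058]])).round(0))
E
```

```text
[[ 0.44072488 -0.14292866  0.058     ]] [[ 0.46858963 -0.14977021  0.132     ]
 [ 0.46852162 -0.12253171  0.132     ]]
[[256.  46.]
 [254.  24.]
 [256.  82.]
 [256.   9.]
 [223.  46.]
 [289.  46.]]
```

View pics/g_wz.png

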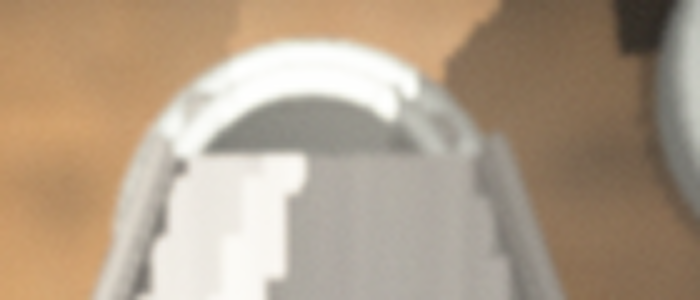

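{"api": "send_rows", "payload": {
  "targets": [
    [1,0,-3,-20,0],
    [1,0,-3,-45,0],
    [1,0,-3,-65,0],
    [1,0,-3,-76,0],
    [1,0,-3,-76,0],
    [1,0,-3,-76,0]
  ]
}}

```text
time: 11.32
ee_pos: [0.5761, -0.1417, 0.0862]
tcp_rot: [179.9, 1.0, 90.3]
wrist_force: [-0.3, -0.1, -0.8]
opening: 0.0059
```

```bash
python3 - <<'E'
from h import *
o=bot.get_obs();print(o["opening"],o["ee_pos"].round(4),o["tcp_rot"].round(2),o["wrist_force"].round(2),o["torque"].round(3))
im,K,V=cam("scene");cv2.imwrite("pics/h_s.png",cv2.resize(im[110:250,240:380],None,fx=4.2,fy=4.2,interpolation=cv2.INTER_CUBIC))
im,K,V=cam("wrist");cv2.imwrite("pics/h_w.png",im)
E
```

```text
0.005865978846656843 [ 0.5761 -0.1417  0.0862] [179.91   1.03  90.25] [-0.26 -0.11 -0.83] [-0.005 -0.101  0.018]
```

View pics/h_s.png

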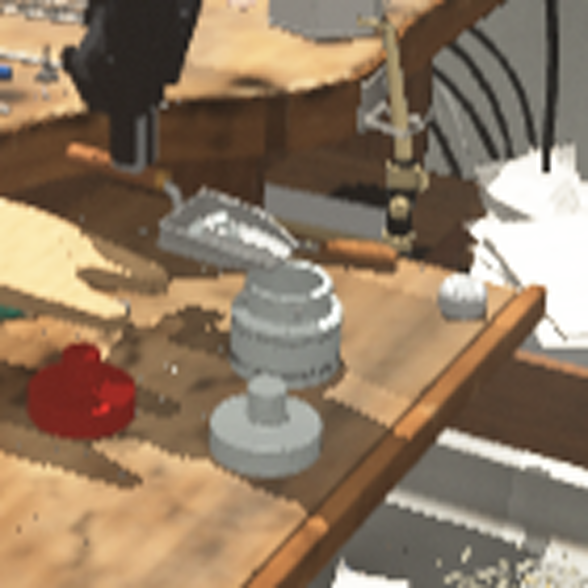

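View pics/h_w.png

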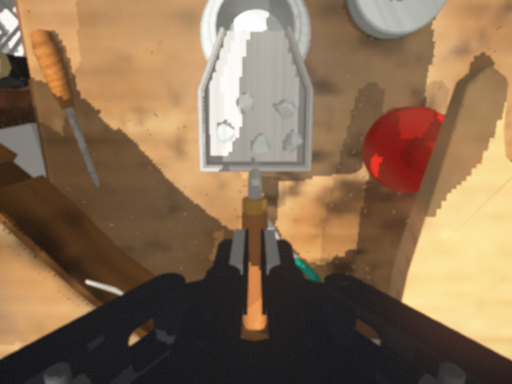

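{"api": "send_rows", "payload": {
  "targets": [
    [1,0,0,-6,0],
    [1,0,0,-10,0],
    [1,0,0,-12,0],
    [1,0,0,-12,0]
  ]
}}

```text
time: 11.92
ee_pos: [0.5755, -0.1417, 0.073]
tcp_rot: [-180.0, 1.0, 90.2]
wrist_force: [0.3, -0.3, -1.4]
opening: 0.0059
```

{"api": "send_rows", "payload": {
  "targets": [
    [1,0,0,-2,0],
    [1,0,0,-2,0]
  ]
}}

```text
time: 12.18
ee_pos: [0.5757, -0.1417, 0.0712]
tcp_rot: [180.0, 1.0, 90.2]
wrist_force: [0.6, 0.2, -1.9]
opening: 0.0057
```

{"api": "send_rows", "payload": {
  "targets": [
    [1,0,0,-1,0],
    [1,0,0,-2,0],
    [1,0,0,-2,0]
  ]
}}

```text
time: 12.55
ee_pos: [0.5757, -0.1417, 0.0692]
tcp_rot: [180.0, 1.0, 90.2]
wrist_force: [0.7, 0.5, -0.3]
opening: 0.0058
```

```bash
python3 - <<'E'
from h import *
o=bot.get_obs();print(o["opening"],o["ee_pos"].round(4),o["tcp_rot"].round(2),o["wrist_force"].round(2),o["torque"].round(3))
im,K,V=cam("scene");cv2.imwrite("pics/i_s.png",cv2.resize(im[110:250,240:380],None,fx=4.2,fy=4.2,interpolation=cv2.INTER_CUBIC))
E
```

```text
0.005771132194626956 [ 0.5757 -0.1417  0.0692] [179.97   1.02  90.24] [ 0.72  0.47 -0.3 ] [-0.034 -0.172  0.047]
```

View pics/i_s.png

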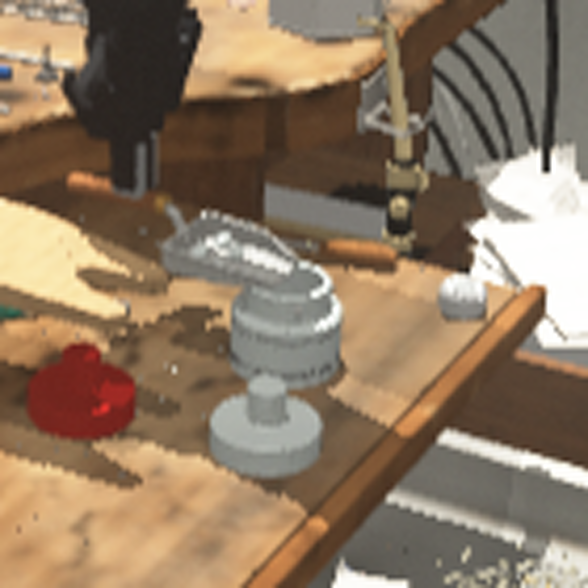

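{"api": "send_rows", "payload": {
  "squeeze": 20,
  "targets": [
    [1,0,0,0,0],
    [1,0,0,0,0],
    [1,-2,0,5,0],
    [1,-4,0,10,0],
    [1,-4,0,10,0]
  ]
}}

```text
time: 13.22
ee_pos: [0.5717, -0.1418, 0.0798]
tcp_rot: [179.9, 1.0, 90.2]
wrist_force: [-0.1, -0.3, -2.2]
opening: 0.0061
```

```bash
python3 - <<'E'
from h import *
o=bot.get_obs();print(o["opening"],o["ee_pos"].round(4),o["tcp_rot"].round(2),o["wrist_force"].round(2),o["torque"].round(3))
im,K,V=cam("scene");cv2.imwrite("pics/j_s.png",cv2.resize(im[110:250,240:380],None,fx=4.2,fy=4.2,interpolation=cv2.INTER_CUBIC))
E
```

```text
0.0060951238956569 [ 0.5717 -0.1418  0.0798] [179.94   1.02  90.24] [-0.06 -0.3  -2.18] [ 0.082 -0.08  -0.003]
```

View pics/j_s.png

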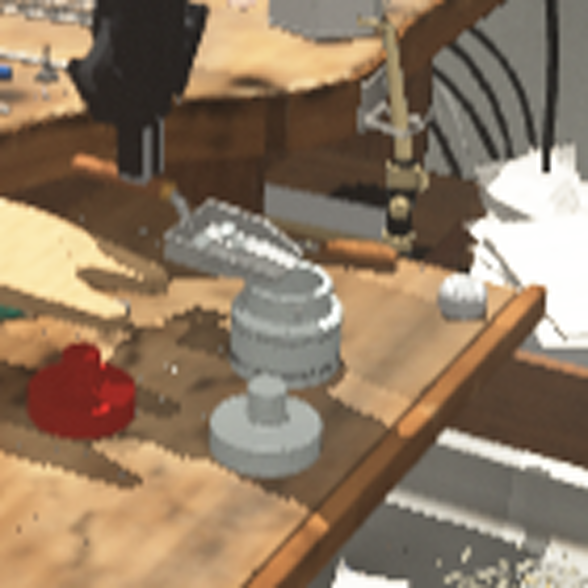

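{"api": "send_rows", "payload": {
  "targets": [
    [1,-3,0,6,0],
    [1,-7,0,14,0],
    [1,-7,0,14,0]
  ]
}}

```text
time: 13.65
ee_pos: [0.5649, -0.1418, 0.0944]
tcp_rot: [179.9, 1.0, 90.2]
wrist_force: [-0.3, 1.1, -1.3]
opening: 0.0059
```

```bash
python3 - <<'E'
from h import *
o=bot.get_obs();print(o["opening"],o["ee_pos"].round(4),o["tcp_rot"].round(2),o["wrist_force"].round(2),o["torque"].round(3))
im,K,V=cam("scene");cv2.imwrite("pics/k_s.png",cv2.resize(im[110:250,240:380],None,fx=4.2,fy=4.2,interpolation=cv2.INTER_CUBIC))
E
```

```text
0.005855705474155492 [ 0.5649 -0.1418  0.0944] [179.9    1.04  90.23] [-0.26  1.13 -1.29] [ 0.071 -0.067 -0.011]
```

View pics/k_s.png

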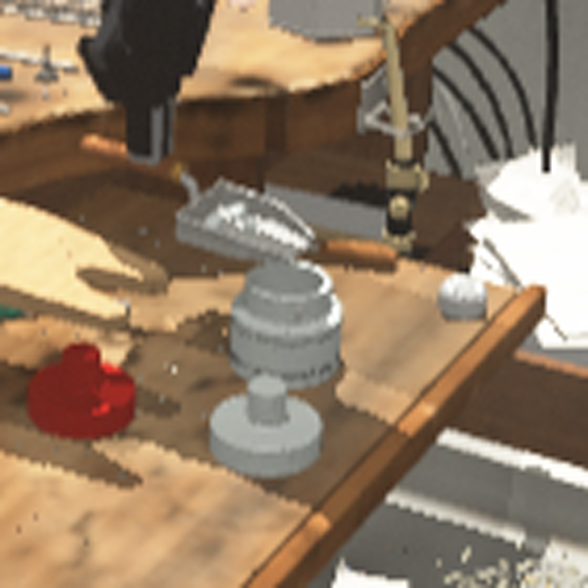

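{"api": "send_rows", "payload": {
  "targets": [
    [1,3,0,-6,0],
    [1,5,0,-11,0],
    [0.95,5,0,-11,0],
    [0.95,5,0,-11,0]
  ]
}}

```text
time: 14.2
ee_pos: [0.5696, -0.1417, 0.082]
tcp_rot: [-180.0, 1.0, 90.2]
wrist_force: [0.4, -0.7, -1.4]
opening: 0.0057
```

{"api": "send_rows", "payload": {
  "targets": [
    [0.92,0,0,0,0],
    [0.92,0,0,0,0]
  ]
}}

```text
time: 14.45
ee_pos: [0.5697, -0.1417, 0.0823]
tcp_rot: [180.0, 1.0, 90.2]
wrist_force: [0.2, 0.6, -2.1]
opening: 0.0069
```

{"api": "send_rows", "payload": {
  "targets": [
    [0.91,0,0,0,0],
    [0.91,-2,0,4,0],
    [0.91,-2,0,4,0]
  ]
}}

```text
time: 14.82
ee_pos: [0.5678, -0.1418, 0.0868]
tcp_rot: [179.9, 1.0, 90.2]
wrist_force: [0.1, -0.2, -1.8]
opening: 0.0082
```

```bash
python3 - <<'E'
from h import *
o=bot.get_obs();print(o["opening"],o["ee_pos"].round(4),o["tcp_rot"].round(2),o["wrist_force"].round(2),o["torque"].round(3))
im,K,V=cam("scene");cv2.imwrite("pics/l_s.png",cv2.resize(im[110:250,240:380],None,fx=4.2,fy=4.2,interpolation=cv2.INTER_CUBIC))
im,K,V=cam("wrist");cv2.imwrite("pics/l_w.png",im)
E
```

```text
0.008195310075398723 [ 0.5678 -0.1418  0.0868] [179.94   1.02  90.24] [ 0.08 -0.25 -1.83] [ 0.006 -0.087 -0.061]
```

View pics/l_s.png

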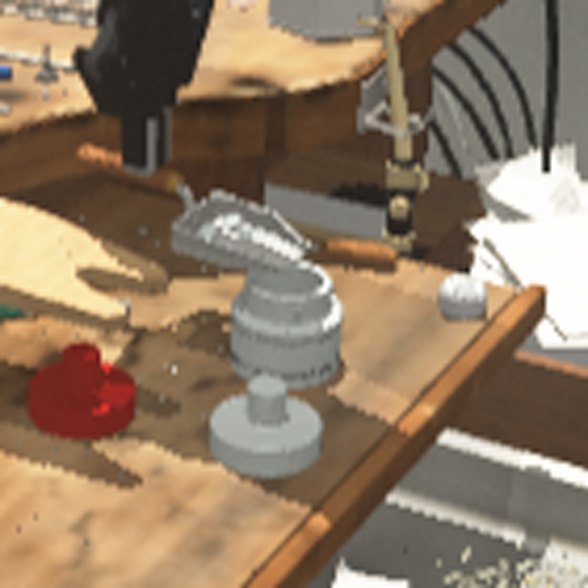

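View pics/l_w.png

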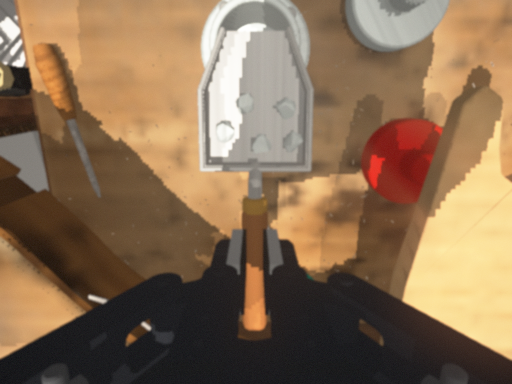

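{"api": "send_rows", "payload": {
  "targets": [
    [0.9,0,0,0,0],
    [0.9,0,0,0,0],
    [0.89,0,0,0,0],
    [0.89,0,0,0,0]
  ]
}}

```text
time: 15.42
ee_pos: [0.5676, -0.1417, 0.0862]
tcp_rot: [180.0, 1.0, 90.2]
wrist_force: [0.8, 0.2, -1.1]
opening: 0.0097
```

```bash
python3 - <<'E'
from h import *
o=bot.get_obs();print(o["opening"],o["ee_pos"].round(4),o["tcp_rot"].round(2),o["wrist_force"].round(2),o["torque"].round(3))
im,K,V=cam("wrist");cv2.imwrite("pics/m_w.png",im[:240])
E
```

```text
0.009682036348774603 [ 0.5676 -0.1417  0.0862] [179.98   1.01  90.24] [ 0.78  0.16 -1.11] [ 0.059 -0.139  0.008]
```

View pics/m_w.png

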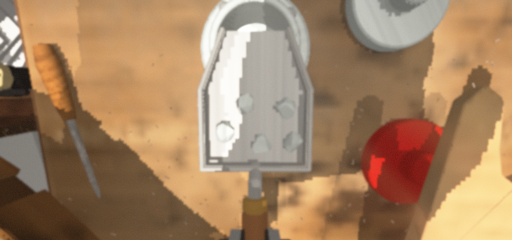

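{"api": "send_rows", "payload": {
  "targets": [
    [0.88,0,0,0,0],
    [0.88,0,0,0,0],
    [0.875,0,0,0,0],
    [0.875,0,0,0,0]
  ]
}}

```text
time: 15.98
ee_pos: [0.5677, -0.1417, 0.0862]
tcp_rot: [180.0, 1.0, 90.2]
wrist_force: [-0.5, 0.4, -1.7]
opening: 0.011
```

```bash
cat > w.py <<'E'
from h import *
import sys
o=bot.get_obs();print(o["opening"].round(4),o["ee_pos"].round(4),o["wrist_force"].round(2),o["torque"].round(3))
im,K,V=cam("wrist");cv2.imwrite("pics/%s_w.png"%sys.argv[1],im[:240])
E
python3 w.py n
```

```text
Traceback (most recent call last):
  File "w.py", line 3, in <module>
    o=bot.get_obs();print(o["opening"].round(4),o["ee_pos"].round(4),o["wrist_force"].round(2),o["torque"].round(3))
                          ^^^^^^^^^^^^^^^^^^
AttributeError: 'float' object has no attribute 'round'
```

```bash
sed -i 's/o\["opening"\].round(4)/round(o["opening"],4)/' w.py; python3 w.py n
```

```text
0.011 [ 0.5677 -0.1417  0.0862] [-0.49  0.44 -1.68] [ 0.02  -0.07  -0.022]
```

View pics/n_w.png

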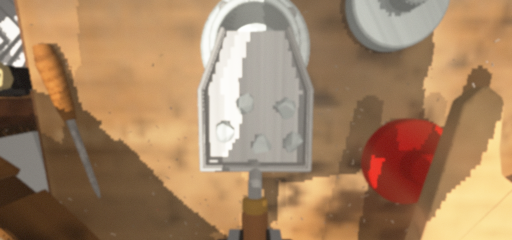

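{"api": "send_rows", "payload": {
  "targets": [
    [0.87,0,0,0,0],
    [0.87,0,0,0,0],
    [0.865,0,0,0,0],
    [0.865,0,0,0,0]
  ]
}}

```text
time: 16.52
ee_pos: [0.5676, -0.1417, 0.0862]
tcp_rot: [180.0, 1.0, 90.2]
wrist_force: [-0.2, 0.1, -1.5]
opening: 0.0117
```

```bash
python3 w.py o
```

```text
0.0117 [ 0.5676 -0.1417  0.0862] [-0.18  0.14 -1.47] [ 0.035 -0.109  0.021]
```

View pics/o_w.png

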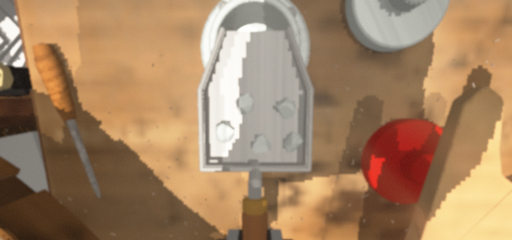

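{"api": "send_rows", "payload": {
  "targets": [
    [0.861,0,0,0,0],
    [0.861,0,0,0,0],
    [0.858,0,0,0,0],
    [0.858,0,0,0,0]
  ]
}}

```text
time: 17.08
ee_pos: [0.5676, -0.1417, 0.0862]
tcp_rot: [180.0, 1.0, 90.2]
wrist_force: [0.0, 0.2, -0.5]
opening: 0.0124
```

```bash
python3 w.py p
```

```text
0.0124 [ 0.5676 -0.1417  0.0862] [ 0.04  0.21 -0.52] [ 0.076 -0.016 -0.002]
```

View pics/p_w.png

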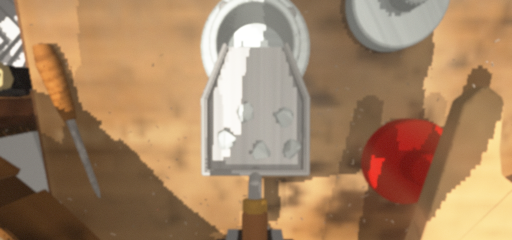

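{"api": "send_rows", "payload": {
  "targets": [
    [0.858,-2,0,4,0],
    [0.858,-5,0,8,0],
    [0.858,-8,0,12,0],
    [0.858,-9,0,14,0],
    [0.858,-9,0,14,0]
  ]
}}

```text
time: 17.75
ee_pos: [0.5587, -0.1417, 0.1005]
tcp_rot: [180.0, 1.0, 90.2]
wrist_force: [0.5, 0.3, -1.3]
opening: 0.012
```

```bash
python3 w.py q; python3 -c "
from h import *
im,K,V=cam('scene');cv2.imwrite('pics/q_s.png',cv2.resize(im[110:250,240:380],None,fx=4.2,fy=4.2,interpolation=cv2.INTER_CUBIC))"
```

```text
0.012 [ 0.5587 -0.1417  0.1005] [ 0.5   0.34 -1.29] [ 0.029 -0.12   0.002]
```

View pics/q_w.png

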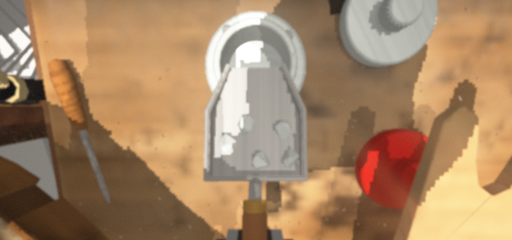

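View pics/q_s.png

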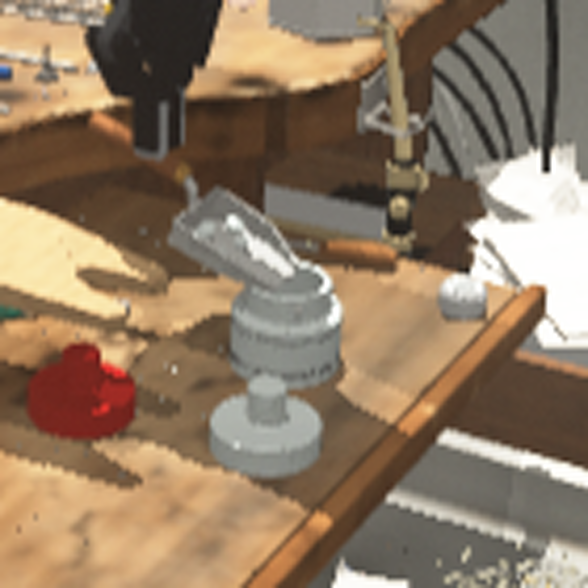

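{"api": "send_rows", "payload": {
  "targets": [
    [0.858,-3,0,3.5,0],
    [0.858,-6,0,7,0],
    [0.858,-9,0,10,0],
    [0.858,-12,0,13,0],
    [0.858,-12,0,13,0]
  ]
}}

```text
time: 18.48
ee_pos: [0.5466, -0.1418, 0.1136]
tcp_rot: [180.0, 1.0, 90.2]
wrist_force: [-0.0, 0.5, -1.4]
opening: 0.0123
```

```bash
python3 w.py r
```

```text
0.0123 [ 0.5466 -0.1418  0.1136] [-0.02  0.53 -1.42] [ 0.034  0.034 -0.019]
```

View pics/r_w.png

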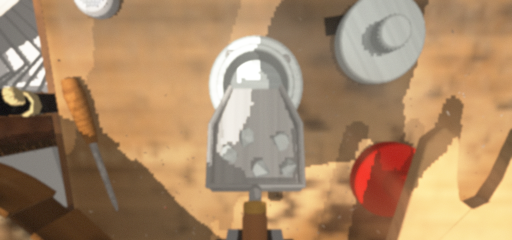

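{"api": "send_rows", "payload": {
  "targets": [
    [0.858,-3.5,0,3,0],
    [0.858,-7,0,6,0],
    [0.858,-10.5,0,8.5,0],
    [0.858,-14,0,11,0],
    [0.858,-18,0,13.5,0],
    [0.858,-22,0,16,0],
    [0.858,-22,0,16,0]
  ]
}}

```text
time: 19.4
ee_pos: [0.5245, -0.1418, 0.1295]
tcp_rot: [180.0, 1.0, 90.2]
wrist_force: [-0.1, 0.9, -1.4]
opening: 0.0121
```

```bash
python3 w.py s; python3 -c "
from h import *
im,K,V=cam('scene');cv2.imwrite('pics/s_s.png',cv2.resize(im[110:250,240:380],None,fx=4.2,fy=4.2,interpolation=cv2.INTER_CUBIC))"
```

```text
0.0121 [ 0.5245 -0.1418  0.1295] [-0.08  0.86 -1.39] [ 0.025 -0.024 -0.046]
```

View pics/s_w.png

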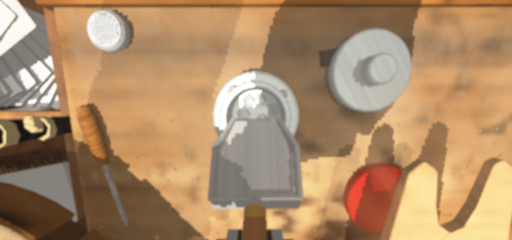

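View pics/s_s.png

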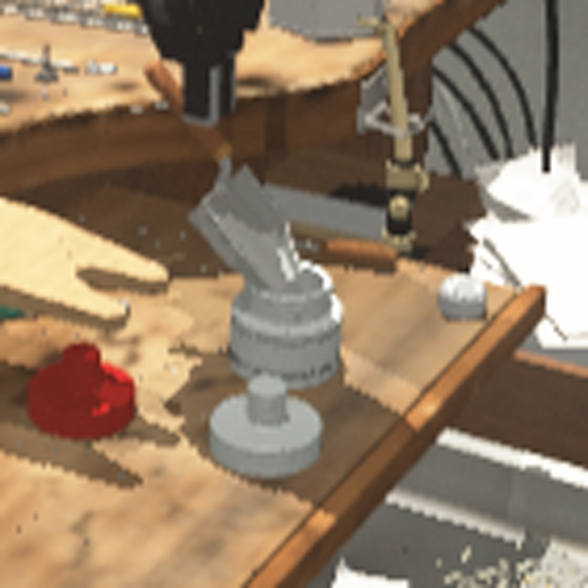

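```bash
python3 -c "
import cv2
a=cv2.imread('pics/s_w.png');cv2.imwrite('pics/s_wz.png',cv2.resize(a[60:220,190:320],None,fx=4,fy=4,interpolation=cv2.INTER_CUBIC))"
```

```text
(no output)
```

View pics/s_wz.png

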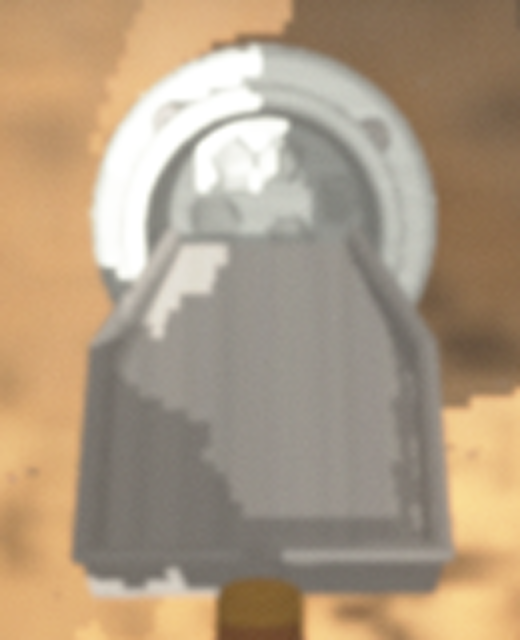

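{"api": "send_rows", "payload": {
  "squeeze": 80,
  "targets": [
    [1,0,0,0,0],
    [1,0,0,0,0],
    [1,0,0,5,0],
    [1,0,0,20,0],
    [1,0,0,45,0],
    [1,0,0,70,0],
    [1,0,0,90,0],
    [1,0,20,92,0],
    [1,0,50,92,0],
    [1,0,85,92,0]
  ]
}}

```text
time: 20.75
ee_pos: [0.5243, -0.0552, 0.221]
tcp_rot: [-180.0, 1.0, 90.2]
wrist_force: [0.3, -0.5, 0.0]
opening: 0.0001
```

```bash
python3 -c "
from h import *
im,K,V=cam('wrist');cv2.imwrite('pics/t_w.png',im)
im,K,V=cam('top');cv2.imwrite('pics/t_t.png',cv2.resize(im[180:250,230:330],None,fx=5,fy=5,interpolation=cv2.INTER_CUBIC))"
```

```text
(no output)
```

View pics/t_w.png

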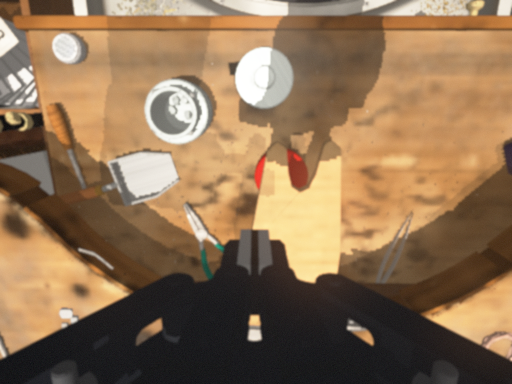

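View pics/t_t.png

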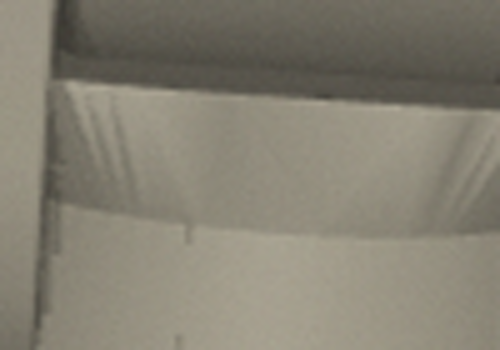

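```bash
python3 -c "
from h import *
a=cv2.imread('pics/t_w.png');cv2.imwrite('pics/t_wz.png',cv2.resize(a[65:265,20:240],None,fx=3.5,fy=3,interpolation=cv2.INTER_CUBIC))
im,K,V=cam('scene');cv2.imwrite('pics/t_s.png',cv2.resize(im[110:250,240:400],None,fx=4.2,fy=4.2,interpolation=cv2.INTER_CUBIC))"
```

```text
(no output)
```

View pics/t_wz.png

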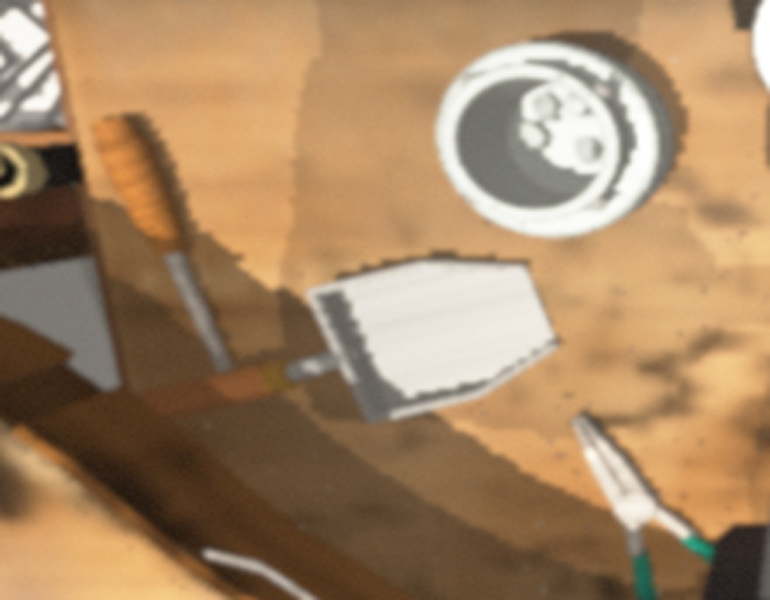

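View pics/t_s.png

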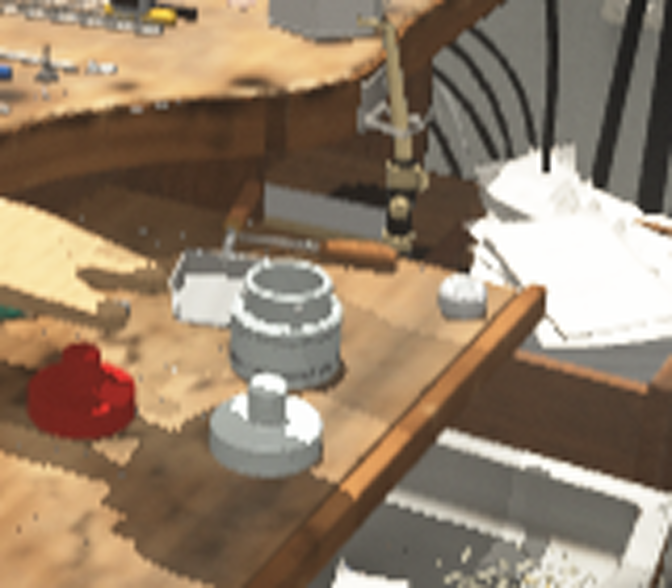

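```bash
python3 - <<'E'
from h import *
im,K,V=cam("wrist"); o=bot.get_obs(); print(o["ee_pos"],o["wrist_force"])
f=lambda u,v:(u/3.5+20-.35,v/3+65-.33)
B=ray(K,V,[f(308,290),f(370,418)],.016);L=ray(K,V,[f(528,265),f(558,342)],.006)
print("back",B.round(4),np.linalg.norm(B[0]-B[1])); print("lip",L.round(4),np.linalg.norm(L[0]-L[1])); print("len",np.linalg.norm((B.mean(0)-L.mean(0))[:2]))
d=(B.mean(0)-L.mean(0))[:2];print("yaw",np.degrees(np.arctan2(d[1],d[0])))
H=ray(K,V,[f(270,377),f(150,395)],.035);print("handle",H.round(4)); d=H[1]-H[0];print(np.degrees(np.arctan2(d[1],d[0])))
print("burn tip,butt",ray(K,V,[f(225,362),f(172,245)],.008).round(4),ray(K,V,[f(118,120)],.008).round(4))
im0=cv2.imread("pics/g_w.png"); 
# earlier pose pose g
T=np.eye(4);T[:3,:3]=R.from_euler("xyz",[179.99,1.01,90.21],degrees=True).as_matrix();T[:3,3]=[.5755,-.139,.1611]
V0=np.linalg.inv(T@np.array(bot.camera("wrist")["mount"]))
print("burn before tip,ferrule,butt",ray(K,V0,[[130,165],[107,103],[92,50]],.008).round(4))
print("pot rim",ray(K,V,[f(535,143)],.058).round(4))
E
```

```text
[ 0.52446881 -0.05560637  0.2210925 ] [-0.99081064  0.00276692 -0.77195083]
back [[ 0.5271 -0.2327  0.016 ]
 [ 0.5805 -0.2171  0.016 ]] 0.05567970171237946
lip [[ 0.5179 -0.1596  0.006 ]
 [ 0.5498 -0.151   0.006 ]] 0.033073746123827574
len 0.07241464746058482
yaw -74.04329445845082
handle [[ 0.5577 -0.2403  0.035 ]
 [ 0.5656 -0.2818  0.035 ]]
-79.27644836583308
burn tip,butt [[ 0.5594 -0.2701  0.008 ]
 [ 0.5108 -0.2817  0.008 ]] [[ 0.4624 -0.2923  0.008 ]]
burn before tip,ferrule,butt [[ 0.571  -0.269   0.008 ]
 [ 0.5097 -0.2852  0.008 ]
 [ 0.462  -0.2934  0.008 ]]
pot rim [[ 0.4678 -0.1401  0.058 ]]
```

```bash
python3 - <<'E'
from h import *
im,K,V=cam("scene")
P=np.array([[.558,-.240,.035],[.577,-.3056,.035],[.577,-.3056,.025],[.5538+.027*.961,-.2249+.027*.275,.016],[.5538-.027*.961,-.2249-.027*.275,.016],[.5179,-.1596,.004],[.5498,-.151,.004]])
q=proj(K,V,P); print(q.round(1))
z=cv2.resize(im[140:230,260:360],None,fx=6,fy=6,interpolation=cv2.INTER_CUBIC)
cv2.imwrite("pics/u_s0.png",z.copy())
for a in q: cv2.drawMarker(z,(int((a[0]-260)*6),int((a[1]-140)*6)),(0,0,255),0,10)
cv2.imwrite("pics/u_s.png",z)
E
```

```text
[[294.5 162. ]
 [299.4 152.3]
 [299.3 155.4]
 [283.7 169.3]
 [302.5 171.6]
 [293.  186.8]
 [281.1 185.2]]
```

View pics/u_s.png

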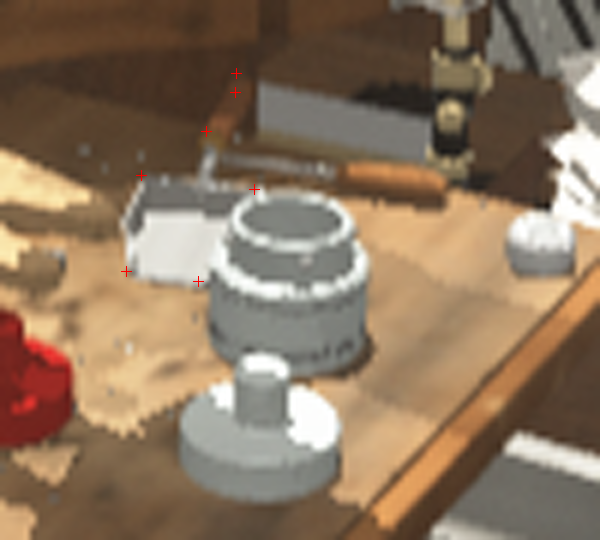

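View pics/u_s0.png

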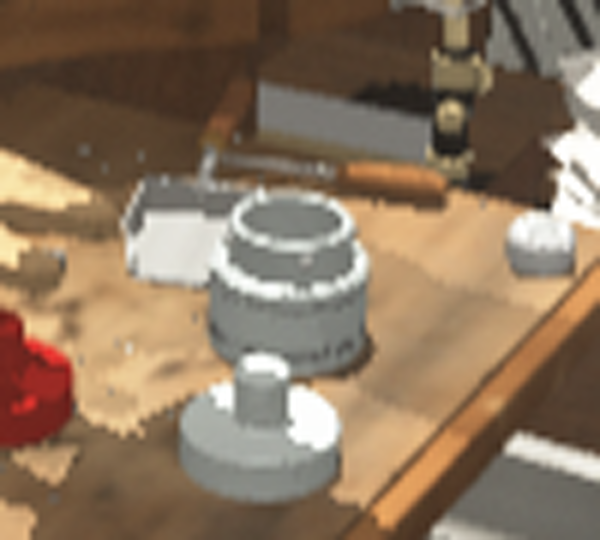

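{"api": "send_rows", "payload": {
  "targets": [
    [0.5,-25,-40,0,0],
    [0,-45,-70,0,0],
    [0,-57,-85,-20,0],
    [0,-57,-85,-50,0],
    [0,-57,-85,-71,0],
    [0,-57,-85,-71,0],
    [0,-57,-85,-71,0]
  ]
}}

```text
time: 21.92
ee_pos: [0.4678, -0.1421, 0.1511]
tcp_rot: [179.9, 1.0, 90.2]
wrist_force: [0.7, -0.1, 1.0]
opening: 0.0854
```

```bash
python3 - <<'E'
from h import *
o=bot.get_obs();print(o["ee_pos"].round(4),o["tcp_rot"].round(2),o["opening"])
im,K,V=cam("wrist");cv2.imwrite("pics/v_w.png",im);np.savez("v.npz",K=K,V=V)
cv2.imwrite("pics/v_wz.png",cv2.resize(im[100:280,150:350],None,fx=4,fy=3.3,interpolation=cv2.INTER_CUBIC))
E
```

```text
[ 0.4678 -0.1421  0.1511] [179.94   1.03  90.21] 0.08540725166761613
```

View pics/v_w.png

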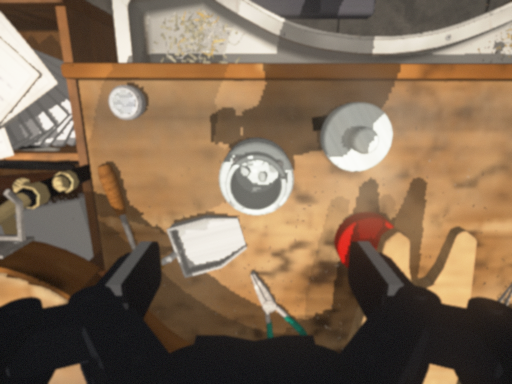

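View pics/v_wz.png

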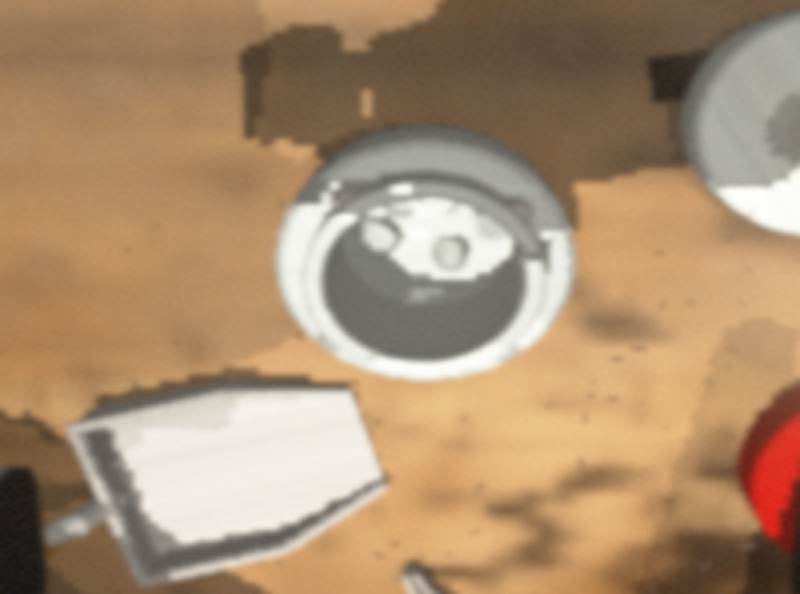

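```bash
python3 - <<'E'
from h import *
from scipy.optimize import least_squares
d=np.load("v.npz");K,V=d["K"],d["V"]
f=lambda u,v:(u/4+150-.375,v/3.3+100-.35)
def fit(pts,z,r):
    P=ray(K,V,pts,z)[:,:2]
    s=least_squares(lambda c:np.hypot(*(P-c[:2]).T)-c[2],[*P.mean(0),r]);return s.x.round(4),(s.fun*1000).round(1)
bore=[f(*p) for p in [(323,280),(330,310),(350,338),(385,355),(425,360),(465,354),(500,335),(520,310),(528,280)]]
print("bore",fit(bore,.058,.0215))
sh=[f(*p) for p in [(278,255),(300,315),(340,352),(435,381),(500,366),(550,315),(575,250),(560,195),(500,148),(425,126),(350,142),(310,175)]]
print("shoulder outer",fit(sh,.040,.034))
im=cv2.imread("pics/t_w.png");cv2.imwrite("pics/t_wp.png",cv2.resize(im[70:150,135:225],None,fx=7,fy=7,interpolation=cv2.INTER_CUBIC))
E
```

```text
bore (array([ 0.4672, -0.1421,  0.0216]), array([-0.2, -0.1,  0.5,  0.1, -0.3, -0.1, -0. ,  0. ,  0.1]))
shoulder outer (array([ 0.4653, -0.142 ,  0.0341]), array([-0.9, -1. , -0.4,  1.8,  1.5, -1.6, -0.8, -0.1, -0.5,  1.2,  1.1,
       -0.3]))
```

View pics/t_wp.png

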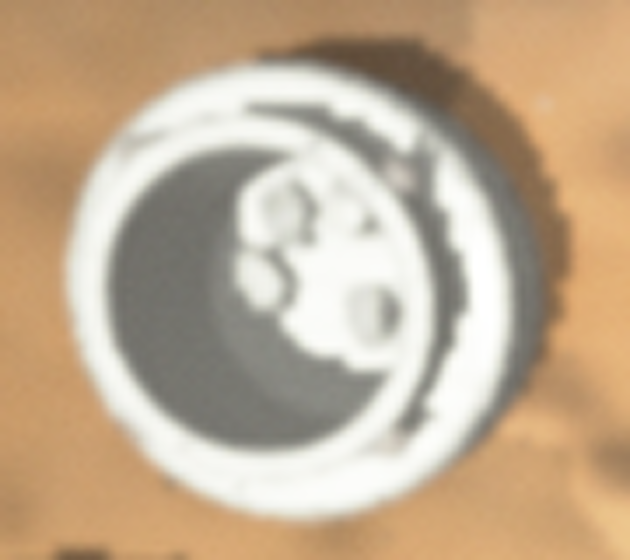

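{"api": "send_rows", "payload": {
  "targets": [
    [0,35,0,10,0],
    [0,67,0,20,0],
    [0,67,0,20,0],
    [0,67,0,20,0]
  ]
}}

```text
time: 22.48
ee_pos: [0.5343, -0.1417, 0.1704]
tcp_rot: [180.0, 1.0, 90.2]
wrist_force: [0.4, -0.1, -0.0]
opening: 0.085
```

```bash
python3 - <<'E'
from h import *
im,K,V=cam("wrist");u=proj(K,V,np.array([.467,-.142,.058]))[0];print(u);x,y=u.astype(int)
cv2.imwrite("pics/x_w.png",im)
cv2.imwrite("pics/x_wz.png",cv2.resize(im[max(0,y-50):y+50,x-50:x+50],None,fx=6,fy=6,interpolation=cv2.INTER_CUBIC))
E
```

```text
[256.25724637 102.64217748]
```

View pics/x_wz.png

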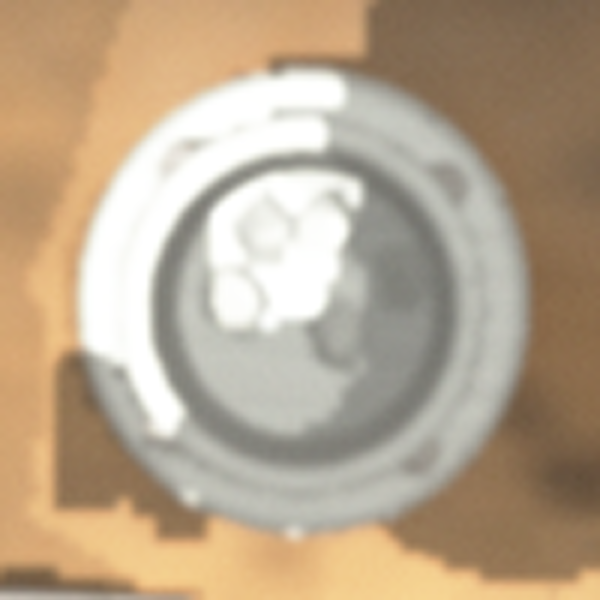

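View pics/x_w.png

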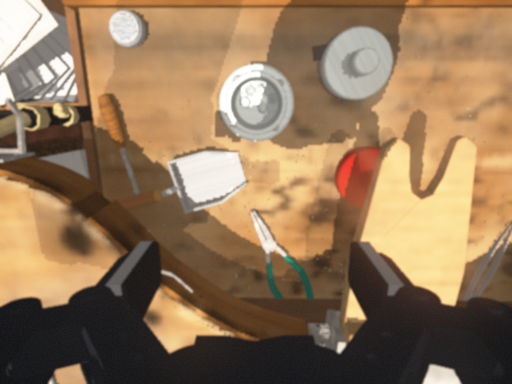

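{"api": "send_rows", "payload": {
  "targets": [
    [0.3,-40,30,0,0],
    [0.5,-75,60,0,0],
    [0.5,-104,95,0,0],
    [0.5,-104,95,-20,0],
    [0.5,-104,95,-36,0],
    [0.5,-104,95,-36,0],
    [0.5,-104,95,-36,0]
  ]
}}

```text
time: 23.4
ee_pos: [0.4308, -0.0471, 0.1345]
tcp_rot: [180.0, 1.0, 90.2]
wrist_force: [0.7, -0.1, 0.9]
opening: 0.0426
```

```bash
python3 - <<'E'
from h import *
o=bot.get_obs();print(o["ee_pos"].round(4),o["tcp_rot"].round(2),o["opening"])
im,K,V=cam("wrist");np.savez("y.npz",K=K,V=V)
print(proj(K,V,np.array([.4306,-.047,.0425])))
cv2.imwrite("pics/y_w.png",im)
cv2.imwrite("pics/y_wz.png",cv2.resize(im[110:270,160:350],None,fx=4,fy=3.6,interpolation=cv2.INTER_CUBIC))
E
```

```text
[ 0.4308 -0.0471  0.1345] [179.98   1.01  90.2 ] 0.04256930808533184
[[255.82500972 185.83131358]]
```

View pics/y_wz.png

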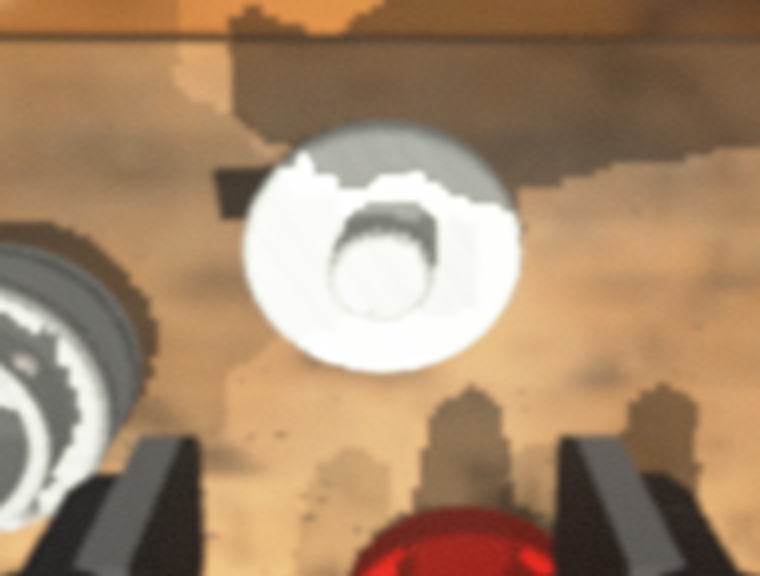

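View pics/y_w.png

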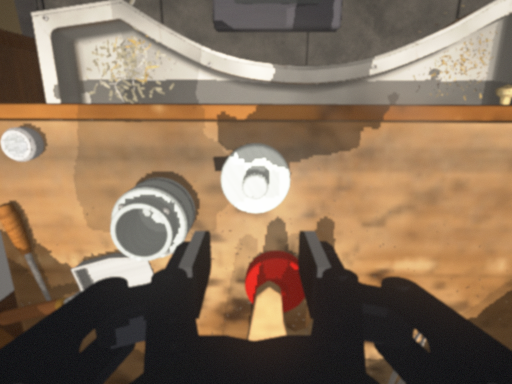

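{"api": "send_rows", "payload": {
  "squeeze": 100,
  "targets": [
    [0.5,0,-0.5,-40,0],
    [0.5,0,-0.5,-80,0],
    [0.5,0,-0.5,-105,0],
    [0.5,0,-0.5,-113,0],
    [0.5,0,-0.5,-113,0],
    [1,0,-0.5,-113,0],
    [1,0,-0.5,-113,0],
    [1,0,-0.5,-113,0],
    [1,0,-0.5,-113,0],
    [1,0,-0.5,-113,0]
  ]
}}

```text
time: 24.7
ee_pos: [0.4306, -0.0472, 0.0212]
tcp_rot: [180.0, 1.0, 90.2]
wrist_force: [-0.0, 0.4, -0.2]
opening: -0.0003
```

```bash
python3 w.py z1; python3 -c "
from h import *
im,K,V=cam('scene');cv2.imwrite('pics/z1_s.png',cv2.resize(im[130:250,230:370],None,fx=5,fy=5,interpolation=cv2.INTER_CUBIC))"
```

```text
-0.0003 [ 0.4306 -0.0472  0.0212] [-0.04  0.43 -0.17] [ 0.031 -0.004  0.027]
```

View pics/z1_s.png

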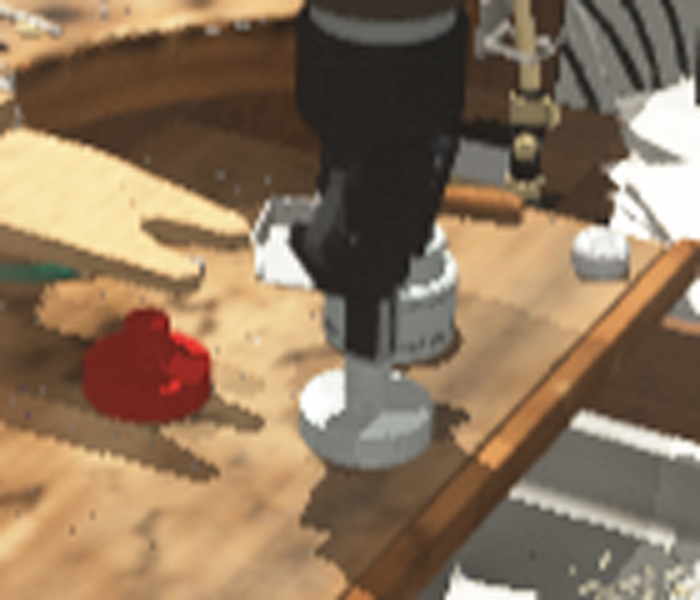

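```bash
python3 -c "
from h import *
im,K,V=cam('wrist');cv2.imwrite('pics/z2_w.png',im)
o=bot.get_obs();p=o['ee_pos'];print(proj(K,V,np.array([p,p+[0,0,.019],p+[0,0,.04]])))"
```

```text
[[253.6814661  229.37953984]
 [252.96917339 244.32203219]
 [251.96412798 265.40589742]]
```

View pics/z2_w.png

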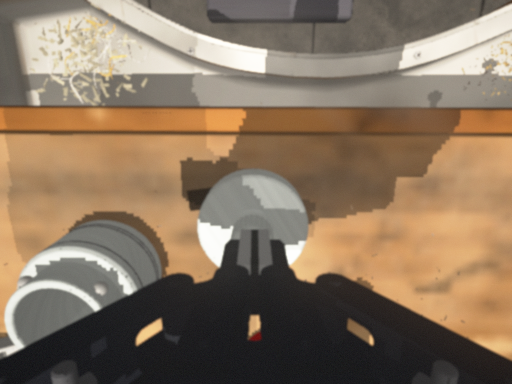

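```bash
python3 -c "
from h import *
im,K,V=cam('wrist')
print(proj(K,V,np.array([[.4306,-.0475,.0185],[.4306-.032,-.0475,.0185],[.4306,-.0475,.0425]])))
print(ray(K,V,[[253,169]],.0185),ray(K,V,[[198,222],[308,222]],.0185))
im,K,V=cam('scene')
print(proj(K,V,np.array([[.4306,-.0475,.0425],[.4306,-.0475,.0]])))
z=cv2.resize(im[170:235,275:345],None,fx=8,fy=8,interpolation=cv2.INTER_CUBIC);cv2.imwrite('pics/z3_s.png',z)
o=bot.get_obs();print((proj(K,V,o['ee_pos'])-[275,170])*8)
z=cv2.resize(cv2.imread('pics/z2_w.png')[160:290,180:330],None,fx=5,fy=4.5,interpolation=cv2.INTER_CUBIC);cv2.imwrite('pics/z3_w.png',z)
"
```

```text
[[253.24665278 227.4196175 ]
 [253.51091544 172.46155692]
 [252.27131064 246.27566252]]
[[ 0.39669163 -0.04778442  0.0185    ]] [[ 0.42768077 -0.07887054  0.0185    ]
 [ 0.42692269 -0.01663689  0.0185    ]]
[[303.24991342 200.99547081]
 [302.56749052 216.21803702]]
[[222.64009662 309.97981839]]
```

View pics/z3_s.png

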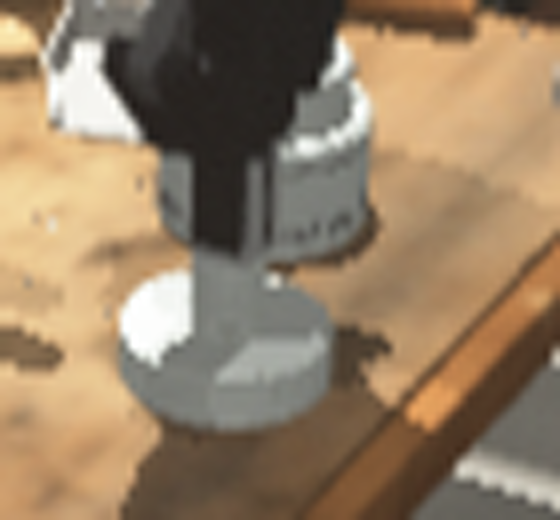

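View pics/z3_w.png

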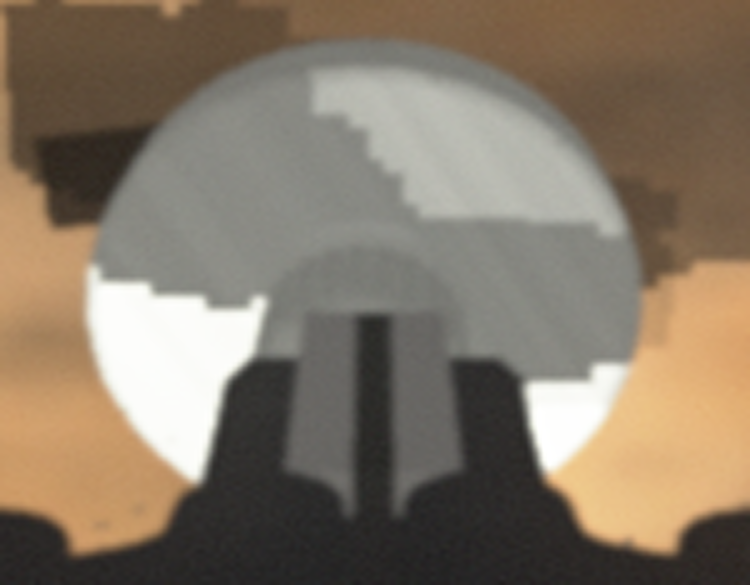

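{"api": "send_rows", "payload": {
  "squeeze": 60,
  "targets": [
    [0.5,0,0,2,0],
    [0.5,0,0,2,0],
    [0.5,0,0,2,0],
    [0.5,0,0,-8,0],
    [0.5,0,0,-16,0],
    [0.5,0,0,-20,0],
    [0.5,0,0,-20,0]
  ]
}}

```text
time: 25.82
ee_pos: [0.4303, -0.0472, 0.0007]
tcp_rot: [-180.0, 1.0, 90.2]
wrist_force: [0.4, 0.3, 0.5]
opening: 0.0426
```

{"api": "send_rows", "payload": {
  "targets": [
    [0.8,0,0,0,0],
    [0.9,0,0,0,0],
    [1,0,0,0,0],
    [1,0,0,0,0],
    [1,0,0,0,0]
  ]
}}

```text
time: 26.45
ee_pos: [0.431, -0.0472, 0.0017]
tcp_rot: [179.9, 1.0, 90.2]
wrist_force: [-0.7, 0.2, 5.7]
opening: 0.0203
```

```bash
python3 -c "
from h import *
o=bot.get_obs();print(o['wrist_force'],o['opening'])
im,K,V=cam('wrist');cv2.imwrite('pics/z4_w.png',cv2.resize(im[150:290,180:330],None,fx=4,fy=4,interpolation=cv2.INTER_CUBIC))
im,K,V=cam('scene')
z=cv2.resize(im[170:235,275:345],None,fx=8,fy=8,interpolation=cv2.INTER_CUBIC);cv2.imwrite('pics/z4_s.png',z)
"
```

```text
[-0.70022667  0.16167591  5.67487498] 0.02028180134766039
```

View pics/z4_w.png

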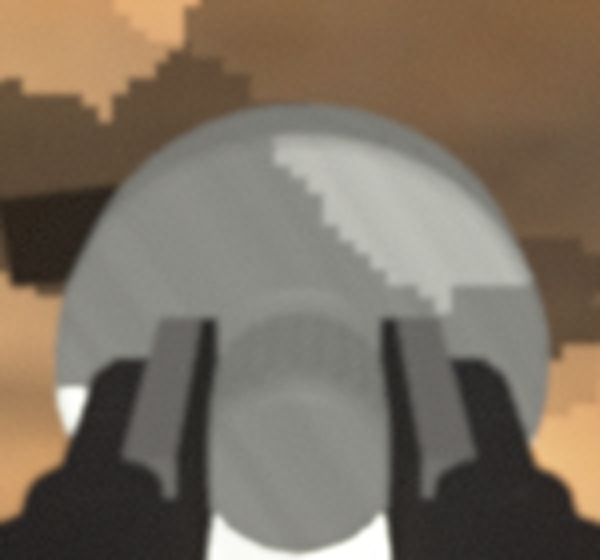

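View pics/z4_s.png

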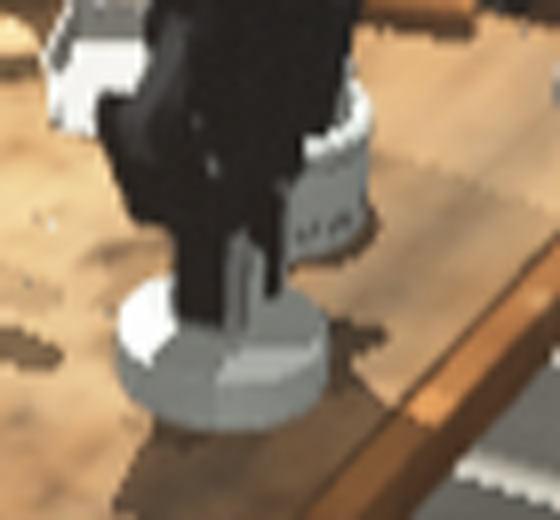

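{"api": "send_rows", "payload": {
  "squeeze": 100,
  "targets": [
    [1,0,0,0,0],
    [1,0,0,10,0],
    [1,0,0,30,0],
    [1,0,0,55,0],
    [1,0,0,80,0],
    [1,0,-30,80,0],
    [1,12,-60,80,0],
    [1,30,-85,80,0],
    [1,36.7,-94.8,80,0],
    [1,36.7,-94.8,80,0]
  ]
}}

```text
time: 27.8
ee_pos: [0.4671, -0.142, 0.081]
tcp_rot: [-180.0, 1.0, 90.2]
wrist_force: [-0.4, 0.3, -1.1]
opening: 0.0186
```

```bash
cat > lv.py <<'E'
from h import *
import sys
n=sys.argv[1]
o=bot.get_obs();print(o['ee_pos'].round(4),o['wrist_force'].round(1),o['opening'])
im,K,V=cam('wrist');cv2.imwrite('pics/%s_w.png'%n,cv2.resize(im[120:300,165:345],None,fx=3.3,fy=3.3,interpolation=cv2.INTER_CUBIC))
im,K,V=cam('scene');cv2.imwrite('pics/%s_s.png'%n,cv2.resize(im[130:220,270:360],None,fx=6,fy=6,interpolation=cv2.INTER_CUBIC))
E
python3 lv.py A
```

```text
[ 0.4671 -0.142   0.081 ] [-0.4  0.3 -1.1] 0.018629522685465836
```

View pics/A_w.png

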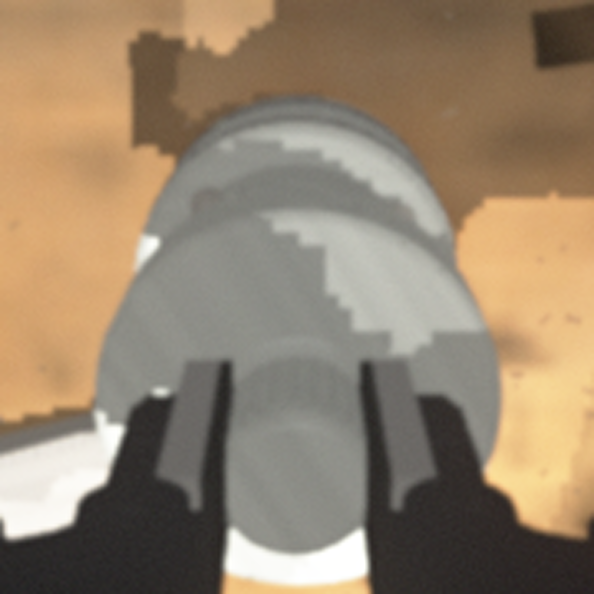

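View pics/A_s.png

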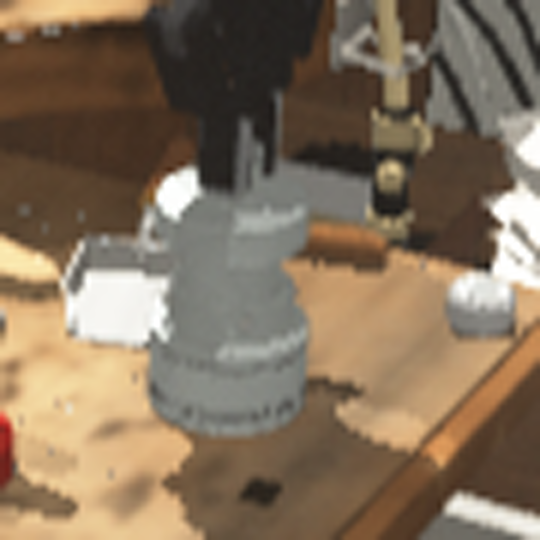

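```bash
python3 - <<'E'
from h import *
im,K,V=cam('scene'); o=bot.get_obs(); p=o['ee_pos']
def circ(c,r,z):
    t=np.linspace(0,2*np.pi,180);return proj(K,V,np.c_[c[0]+r*np.cos(t),c[1]+r*np.sin(t),np.full(180,z)])
f=lambda q:((q-[270,130])*6).round(0)
for nm,c,r,z in (("lid top",(p[0],p[1]),.032,.080+.0185),("lid bottom",p[:2],.032,.080),("pot shoulder",(.4672,-.142),.034,.04),("pot bottom",(.4672,-.142),.034,0)):
    q=f(circ(c,r,z));print(nm,"L",q[:,0].min(),"R",q[:,0].max(),"top",q[:,1].min(),"bot",q[:,1].max())
g=cv2.cvtColor(im,cv2.COLOR_BGR2GRAY)
cv2.imwrite('pics/B_s.png',cv2.resize(im[155:205,285:330],None,fx=12,fy=12,interpolation=cv2.INTER_CUBIC))
E
```

```text
lid top L 154.0 R 309.0 top 157.0 bot 224.0
lid bottom L 153.0 R 306.0 top 197.0 bot 264.0
pot shoulder L 145.0 R 306.0 top 277.0 bot 352.0
pot bottom L 143.0 R 300.0 top 357.0 bot 435.0
```

View pics/B_s.png

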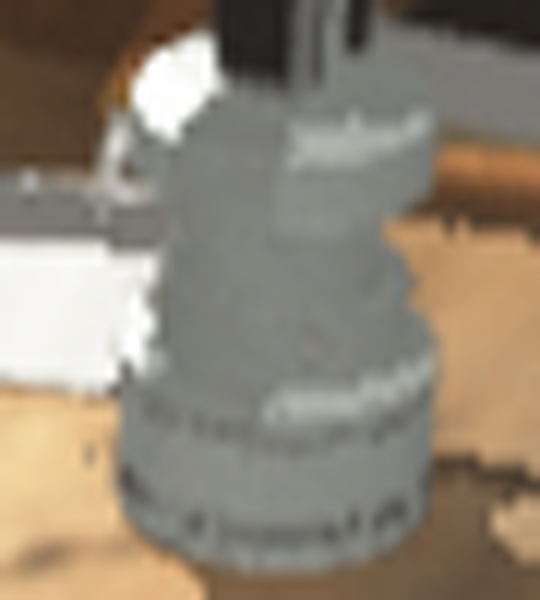

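{"api": "send_rows", "payload": {
  "targets": [
    [1,-0.8,0.4,-8,0],
    [1,-0.8,0.4,-16,0],
    [1,-0.8,0.4,-22,0],
    [1,-0.8,0.4,-25,0],
    [1,-0.8,0.4,-25,0]
  ]
}}

```text
time: 28.58
ee_pos: [0.4665, -0.1419, 0.0562]
tcp_rot: [180.0, 1.0, 90.2]
wrist_force: [-1.0, -3.1, -1.2]
opening: 0.0182
```

```bash
python3 lv.py C
```

```text
[ 0.4665 -0.1419  0.0562] [-1.  -3.1 -1.2] 0.018247779335308356
```

View pics/C_w.png

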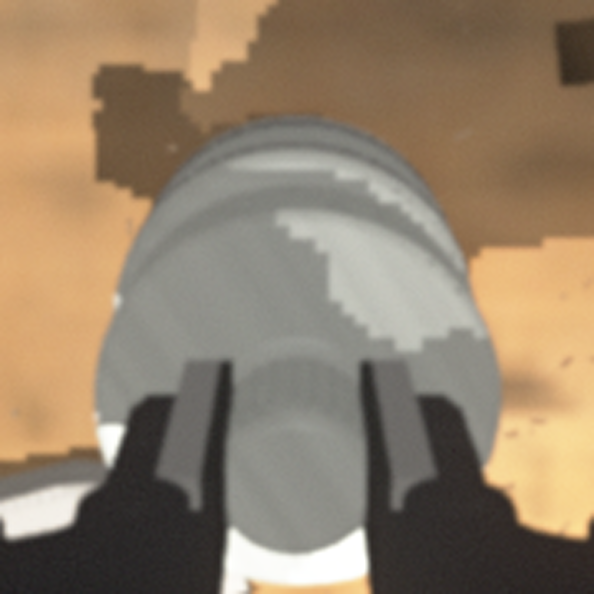

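View pics/C_s.png

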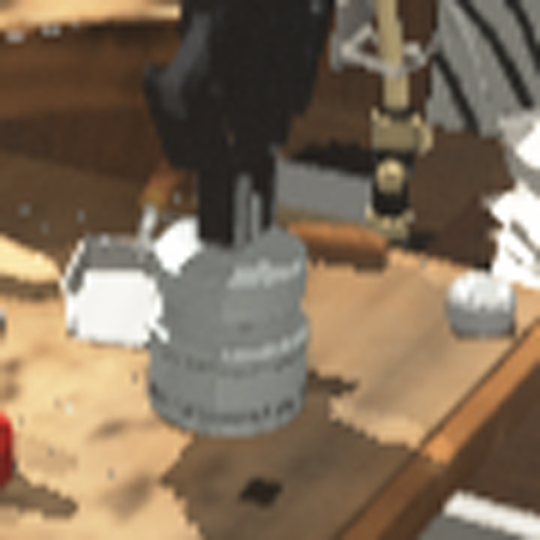

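{"api": "send_rows", "payload": {
  "targets": [
    [1,0,-0.7,0,0],
    [1,0,-0.7,0,0]
  ]
}}

```text
time: 28.92
ee_pos: [0.4666, -0.1422, 0.0562]
tcp_rot: [180.0, 1.0, 90.2]
wrist_force: [0.8, 0.2, -0.5]
opening: 0.0182
```

```bash
python3 -c "
from h import *
o=bot.get_obs();print(o['ee_pos'].round(4),o['wrist_force'].round(1),o['torque'].round(3))"
```

```text
[ 0.4666 -0.1422  0.0562] [ 0.8  0.2 -0.5] [-0.161  0.009 -0.038]
```

Lateral force is gone, so the lid is centred on the neck. Next I press down in small steps.

{"api": "send_rows", "payload": {
  "targets": [
    [1,0,0,-2,0],
    [1,0,0,-3,0],
    [1,0,0,-3,0]
  ]
}}

```text
time: 29.3
ee_pos: [0.4669, -0.1426, 0.0539]
tcp_rot: [179.9, 1.1, 90.2]
wrist_force: [-1.8, -2.3, 6.3]
opening: 0.0181
```

{"api": "send_rows", "payload": {
  "targets": [
    [1,0,0,-1,0],
    [1,0,0,-1.5,0],
    [1,0,0,-1.5,0]
  ]
}}

```text
time: 29.68
ee_pos: [0.4674, -0.1427, 0.0535]
tcp_rot: [179.8, 1.1, 90.2]
wrist_force: [-1.5, -2.0, 13.3]
opening: 0.0186
```

{"api": "send_rows", "payload": {
  "targets": [
    [1,0,0,-0.5,0],
    [1,0,0,-1,0],
    [1,0,0,-1,0]
  ]
}}

```text
time: 30.05
ee_pos: [0.4677, -0.1428, 0.053]
tcp_rot: [179.8, 1.1, 90.2]
wrist_force: [-1.3, -1.0, 16.0]
opening: 0.0186
```

```bash
python3 lv.py D
```

```text
[ 0.4677 -0.1428  0.053 ] [-1.3 -1.  16. ] 0.018610728328575448
```

View pics/D_s.png

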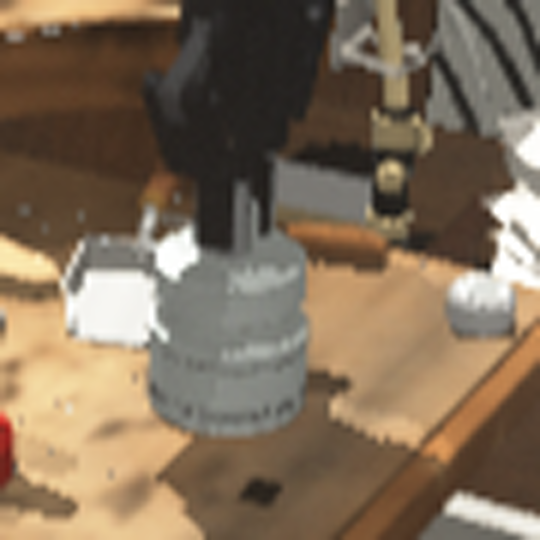

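{"api": "send_rows", "payload": {
  "targets": [
    [1,-0.3,0,-0.7,0],
    [1,-0.5,0,-1.5,0],
    [1,-0.5,0,-1.5,0]
  ]
}}

```text
time: 30.52
ee_pos: [0.467, -0.1427, 0.0507]
tcp_rot: [179.8, 1.1, 90.2]
wrist_force: [0.3, -2.9, 6.3]
opening: 0.0183
```

{"api": "send_rows", "payload": {
  "targets": [
    [1,0,0,-0.7,0],
    [1,0,0,-1.5,0],
    [1,0,0,-1.5,0]
  ]
}}

```text
time: 30.9
ee_pos: [0.4652, -0.1418, 0.0464]
tcp_rot: [-179.9, 0.9, 90.3]
wrist_force: [1.2, -0.1, -7.6]
opening: 0.0183
```

{"api": "send_rows", "payload": {
  "targets": [
    [1,0,0,-1,0],
    [1,0,0,-2,0],
    [1,0,0,-3,0],
    [1,0,0,-3,0]
  ]
}}

```text
time: 31.4
ee_pos: [0.4662, -0.1422, 0.0454]
tcp_rot: [179.9, 1.0, 90.2]
wrist_force: [-1.3, 0.4, 4.2]
opening: 0.0185
```

{"api": "send_rows", "payload": {
  "targets": [
    [1,0,0,-1,0],
    [1,0,0,-1.5,0],
    [1,0,0,-1.5,0]
  ]
}}

```text
time: 31.78
ee_pos: [0.4664, -0.1423, 0.0453]
tcp_rot: [179.9, 1.0, 90.2]
wrist_force: [-7.0, 2.5, 17.1]
opening: 0.0183
```

```bash
python3 lv.py E
```

```text
[ 0.4664 -0.1423  0.0453] [-7.   2.5 17.1] 0.01829495118622001
```

View pics/E_s.png

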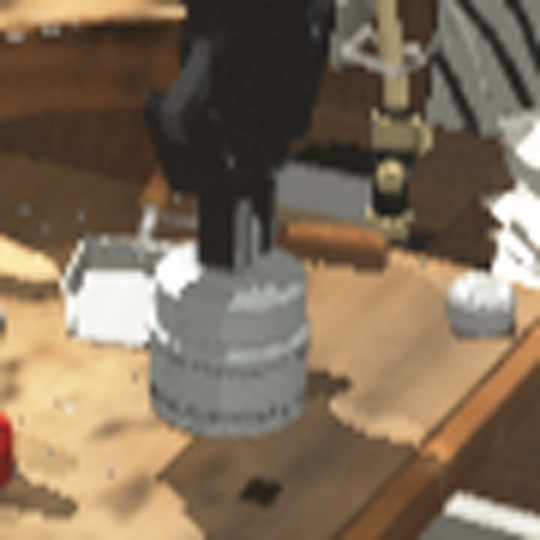

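View pics/E_w.png

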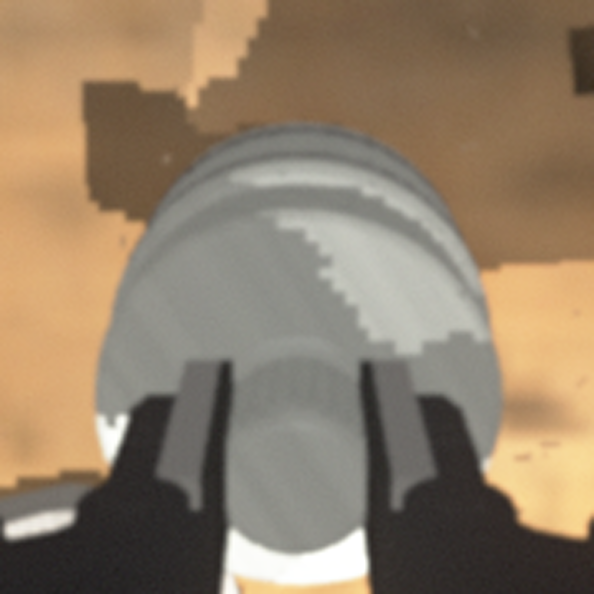

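{"api": "send_rows", "payload": {
  "targets": [
    [1,-0.5,0,-0.6,0],
    [1,-0.5,0,-1,0],
    [1,-0.5,0,-1,0],
    [1,-0.5,0,-1,0]
  ]
}}

```text
time: 32.38
ee_pos: [0.4664, -0.1423, 0.0452]
tcp_rot: [179.8, 1.0, 90.2]
wrist_force: [-8.2, 3.5, 22.9]
opening: 0.0185
```

```bash
python3 - <<'E'
from h import *
o=bot.get_obs();print(o['time'],o['ee_pos'].round(4),o['wrist_force'].round(1),o['tcp_rot'].round(2))
im,K,V=cam('top');cv2.imwrite('pics/F_t.png',cv2.resize(im[110:265,105:395],None,fx=2.7,fy=2.7,interpolation=cv2.INTER_CUBIC))
im,K,V=cam('scene');cv2.imwrite('pics/F_s.png',cv2.resize(im[140:310,160:380],None,fx=3.5,fy=3.5,interpolation=cv2.INTER_CUBIC))
E
```

```text
32.375 [ 0.4664 -0.1423  0.0452] [-8.2  3.5 22.9] [179.79   1.04  90.25]
```

View pics/F_s.png

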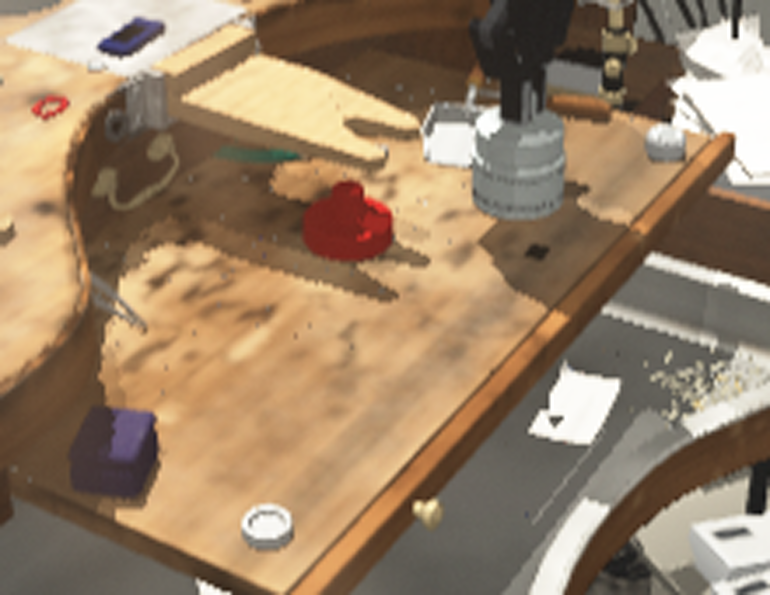

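View pics/F_t.png

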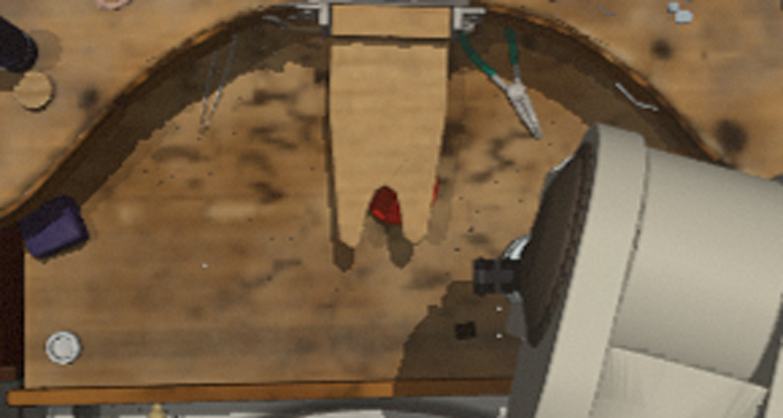

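```bash
python3 -c "
from workcell import bot
print(bot.job_done()); o=bot.get_obs(); print(o['time'],o['ee_pos'],o['wrist_force'])"
```

```text
the job is handed in; nothing more can be done
None
the job is handed in; nothing more can be done
```

I handed the job in at about 32.4 s with the nuggets poured, the lid home and the gripper pressing on it. One step went wrong: I dropped the scoop instead of laying it down.

- **Pouring:** I rested the scoop's tray on the pot rim, loosened the grip and raised the handle so the scoop tilted. From above I made out five nuggets in the pot; two were only faint in the shadow. The scoop looked empty and I saw no nuggets on the board.
- **Scoop:** When I tightened the grip to carry it away, the handle squeezed out of the fingers. I had gripped only the top of it, because the fingertips end about 20 mm short of where I took them to be. The scoop landed right side up next to the pot, not back in its first place. Its tray size in the wrist view and its outline in the scene view both fit a scoop lying flat on the board. The handle passes over the tip of the burnisher. The burnisher's handle end measured the same before and after to within about 4 mm, but its tip was hidden. I left the scoop there.
- **Lid:** My first try at the knob closed above it, so I went lower and gripped it properly. Pressing built up to about 16 N, then the force dropped as it snapped, and the lid stopped hard. It went down about 8.5 mm from resting on the balls; the data given imply about 9 mm.
- **At hand-in:** The gripper was pushing down with about 23 N, with about 8 N of sideways force still on it. The pot stood upright.
- **Other things:** Those I could see in the last pictures had not visibly moved.

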